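Fit the crossed partition in a vial crate

ROBOT

A 6-joint arm with a two-finger parallel gripper is mounted at the origin on a cart in front of the work surface, level with it; the furniture and walls round the work are solid. World frame = base frame: x ahead of the robot, y to its left, z up, the work surface at z = 0. Lengths are in m, angles in rad, forces in N, time in s.
With the tool pointing down it reaches from about 0.35 to 0.775 m from the base axis. Payload 7.3 kg.
Tool frame: the origin (TCP) lies at the very end of the fingers, on their centre line; the grasp point (between the pads) lies 19 mm behind it (env.pinch_z is the distance from the TCP to the grasp point, in m); z points along the fingers, y is the direction in which the jaws open and shut (so a half turn about z gives the same grasp; the last joint's range is limited). The gripper opens to 92 mm and grips with 3 to 60 N. Pads are 19 mm wide; open, the fingers measure 130 mm over their backs; the gripper's body (75 mm by 190 mm) begins 47 mm behind the grasp point.
Start: joints at [1.037, 0.342, 1.524, -0, 1.275, -0.146], TCP at [0.199, 0.486, 0.191] pointing down, gripper open.
Joint ranges: [-2.53, 2.53], [-0.77, 2.02], [0.04, 2.7], [-1, 4.14], [0.28, 2.66], [-3.11, 3.11]. Speed limits (rad/s): [2.57, 2.57, 3.14, 3.14, 3.14, 3.14].

INTERFACE

Orientations are given as a 3x3 rotation matrix whose columns are the frame's x, y, z axes.
In Python, from plant import state, cams, workorder, env gives the robot as it stands.
- The arm moves only by the tool arm_command, never from a script. Its argument "plan" is a list of rows, each a list of 3 entries, a list of its own where there are three numbers: the shift along the tool's x, y, z each as a share of 0.1 m, from -1 to 1, then the turn about the tool's z as a share of 180 degrees, from -1 to 1, then the opening, from -1 (shut) to 1 (fully open). In form: [[[x, y, z], twist, gripper], ...]. A call has 1 to 10 rows; each row is the pose to reach, as a shift and turn from the pose measured when the call began, along the tool's axes at that moment, turning the shorter way round; what a row does not reach only later rows make up. A row lasts 1/10 s, in which the tool goes at most 50 mm and 8.59 degrees, less where a joint would pass 70% of its speed; a pose out of reach is approached as far as the arm can. A call with a number of a shift or a turn outside -1 to 1 is refused whole. A call with a gripper value outside its range is refused whole. The fingers move at their own pace and stop on an object; the grip force is fixed at half the most. Time passes only in rows, so rows that repeat a pose let the fingers close. It gives the time, the measured TCP pose, the force and the opening at its end, in the units of the state.
- state(): the state, without advancing time (a new reading comes with each control period).
- cams.capture(name): name is "scene" or "top" or "wrist"; returns the picture (480x640x3 uint8, red, green, blue); there is no depth.
- cams.camera_info(name): a dict with "intrinsics" (3x3 intrinsics, pixels), "rvec" (rotation vector, rad) and "tvec" (3), from world to camera coordinates, as OpenCV has them; the wrist camera has in their place "hand_eye" (4x4, takes a point from camera to tool coordinates, whose origin is the TCP and whose axes are the flange's). Camera axes: x right, y down, z forward; pixel columns grow to the right and rows downward; lengths in m; the calibration is good to about 2 mm. The wrist camera is an equidistant fisheye: a pixel r from the principal point sees the ray r / f radians off the axis. A picture is of the moment at which its call begins: read the wrist's pose just before it. camera_info takes no time and is no camera call.
- workorder.sign_off(): hands the job in, once; it reports no verdict.
The state is a dict: "t": time; "joint_positions": joint angles; "qd": joint speeds; "joint_efforts": joint torques, N m; "eef_pos": TCP position; "orientation": TCP orientation; "force": force on the tool from outside, world axes, zero at the start; "ft_torque": the same for the moment, N m; "grip_width": opening from 0.0 (shut) to 1.0 (fully open).
Only numpy, scipy, OpenCV 4.12 (cv2) and the standard library are available. Lean on these libraries where they do the work, as an engineer would, in place of code of your own. Each camera call takes 0.05 s, during which the arm holds its last target.

TASK

Partition the plywood crate so that its four vials cannot knock together: stand the long notched panel upright in the slots of the crate's short walls, its off-centre notch in line with the slots of the long walls, then stand the short panel in the slots of the long walls, astride the long one. Lower each panel gently all the way down to the floor of the crate, do not let it drop, and leave both panels released. The vials must stay standing in the crate, and the bottles and jars round about must be left where they stand.

Things in the scene. Friction and masses are not known exactly. Their poses are not given: they have to be found in the camera images.
- crate: open plywood packing crate, fixed, 206 x 166 mm outside, 80 mm high, inside 190 (its x) by 150 mm (its y), floor 6 mm thick. Origin: centre of the underside; x along its length, z up. On the inside of each wall two upright ribs, 8 mm deep, form a guide slot 11 mm wide, widening to 20 mm over the top 12 mm. Slots of the short walls: on the line y = 0; of the long walls: on x = +25 mm, off the middle
- crossing (a point): point on the crate's floor where the lines of the two pairs of guide slots cross: 25 mm along the crate's x from its origin, 6 mm up; axes as the crate's
- long_panel: plywood panel 186 mm long (its x), 8 thick (y), 120 high (z), under 0.2 kg. Origin: middle of the lower edge. A notch opens at its UPPER edge, off the middle at x = +25 mm: 16 mm wide, 66 deep, the mouth widening to 28 over 14 mm. It goes along the crate in the slots of the short walls, its x pointing as the crate's x. At the start it leans in stand_a
- long_notch (a point): bottom of the long panel's notch, at x = +25 mm, 54 mm above the panel's lower edge; axes as the panel's
- short_panel: plywood panel 146 mm long (its x), 8 thick (y), 120 high (z), under 0.2 kg. Origin: middle of the lower edge. A notch opens at its LOWER edge at the middle, of the long panel's notch size. It goes across the crate in the slots of the long walls, either way round, astride the long panel; seated, both upper edges are level, so the long panel bars the fingers at its middle. Starts in stand_b
- short_notch (a point): top of the short panel's notch, at its middle, 66 mm above the panel's lower edge; axes as the panel's
- stand_a: slanted aluminium stand of the long panel, fixed, base 206 x 100 mm. Origin: on the table under the panel's lower edge; x along the panel. The panel leans 0.35 rad (20 degrees), top towards the stand's +y, lower edge 17 mm and upper edge 129 mm over the table; the back plate (+y side) reaches 64 mm up the panel, the front lip 20 mm. Left or right of the crate, swapped with stand_b
- stand_b: the same stand for the short panel, base 166 x 100 mm; the panel leans 0.35 rad towards the stand's +y; on the other side of the crate from stand_a
- vial_a: clear glass vial with a white cap, 45 mm diameter, 68 mm tall, standing loose on the crate floor; one of four, one in each quarter of the crate. Origin: centre of its underside; z up
- vial_b: clear glass vial with a white cap, 45 mm diameter, 68 mm tall, standing loose on the crate floor; one of four, one in each quarter of the crate. Origin: centre of its underside; z up
- vial_c: clear glass vial with a white cap, 45 mm diameter, 68 mm tall, standing loose on the crate floor; one of four, one in each quarter of the crate. Origin: centre of its underside; z up
- vial_d: clear glass vial with a white cap, 45 mm diameter, 68 mm tall, standing loose on the crate floor; one of four, one in each quarter of the crate. Origin: centre of its underside; z up
- bottle_back: spun aluminium bottle with white screw cap, 81 mm diameter, 181 mm tall, behind the work on the left; a loose bystander, origin at the centre of its underside
- bottle_front: aluminium bottle with white screw cap, 69 mm diameter, 181 mm tall, in front of the crate on the right; a loose bystander, origin at the centre of its underside
- pink_jar: jar with a pink lid, 98 mm diameter, 59 mm tall, in front of the crate on the left; a loose bystander, origin at the centre of its underside
- small_flask: small aluminium flask, 41 mm diameter, 106 mm tall, behind the crate on the right; a loose bystander, origin at the centre of its underside
- amber_jar: small amber jar with cream lid, 54 mm diameter, 32 mm tall, in front of the crate; a loose bystander, origin at the centre of its underside
There are look-alikes about, which are no part of the job. What is shaped like the vial_c but pink is not meant.

How it is judged:
By the outcome, as a careful person would: the job done as asked, in the order asked, and still so for the second after the job is handed in, with the robot touching nothing.
It also fails if it takes over 72 s, if anything falls off the work surface, if the arm or the gripper's body presses on something with over 40 N, if the wrist force passes 120 N, or if a joint passes its speed limit or range.

## Working session

There is one attempt and no reset: what is moved stays moved. The work goes in short steps, Python scripts to look and compute and a tool call to move; the robot and the scene stay as the last step left them, time stands still between calls to the robot, and variables do not carry over. Pictures are saved under pics/ and viewed, and the job is handed in when it is done.

Besides the shell and the picture viewer there is one more tool, called after "Call:" by a JSON object that holds its "op" and its "data", one argument or row to a line. arm_command: Moves the arm, as the interface text tells. Shift numbers are shares of 0.1 m and turn numbers shares of 180 degrees, none past 1 either way. Its arguments: {"type":"object","properties":{"plan":{"type":"array"}},"required":["plan"]}

```bash
ls; mkdir -p pics
python3 - <<'E'
from plant import state,cams,workorder,env
import cv2,numpy as np
np.set_printoptions(precision=4,suppress=True)
s=state();print(s['t'],s['eef_pos'],s['orientation'],s['grip_width'],env.pinch_z)
for n in('scene','top'):
    cv2.imwrite(f'pics/{n}0.png',cams.capture(n)[:,:,::-1]);print(cams.camera_info(n))
print(cams.camera_info('wrist'))
E
```

```text
pics
0.0 [0.1983 0.4856 0.1901] [[-0.9258  0.3781 -0.0007]
 [ 0.3781  0.9258 -0.0013]
 [ 0.0002 -0.0015 -1.    ]] 0.9967073137392357 0.0188
{'intrinsics': array([[478.639 ,   0.    , 320.2625],
       [  0.    , 478.639 , 241.5608],
       [  0.    ,   0.    ,   1.    ]]), 'rvec': array([ 2.3916, -0.7244,  0.2561]), 'tvec': array([-0.4365,  0.2804,  1.0798])}
{'intrinsics': array([[455.2768,   0.    , 315.9903],
       [  0.    , 455.2768, 237.7318],
       [  0.    ,   0.    ,   1.    ]]), 'rvec': array([ 2.1954, -2.1691,  0.0671]), 'tvec': array([0.028 , 0.5351, 1.0228])}
{'intrinsics': array([[371.6483,   0.    , 316.059 ],
       [  0.    , 371.6483, 239.2419],
       [  0.    ,   0.    ,   1.    ]]), 'hand_eye': array([[-0.0004, -0.9517, -0.307 ,  0.0834],
       [ 1.    , -0.0005,  0.0002,  0.0001],
       [-0.0004, -0.307 ,  0.9517, -0.1926],
       [ 0.    ,  0.    ,  0.    ,  1.    ]])}
```

View pics/scene0.png

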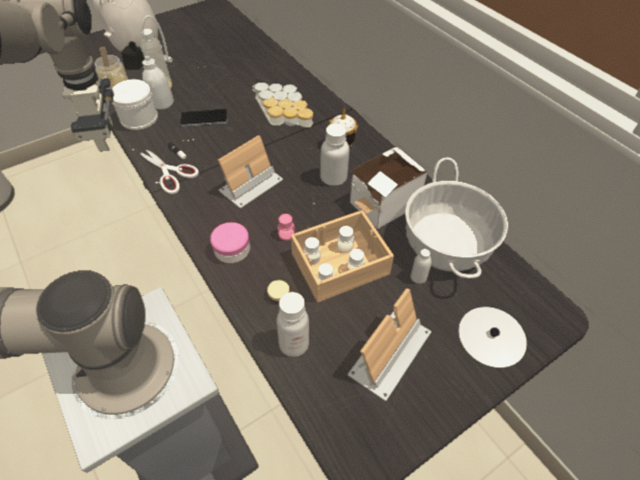

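View pics/top0.png

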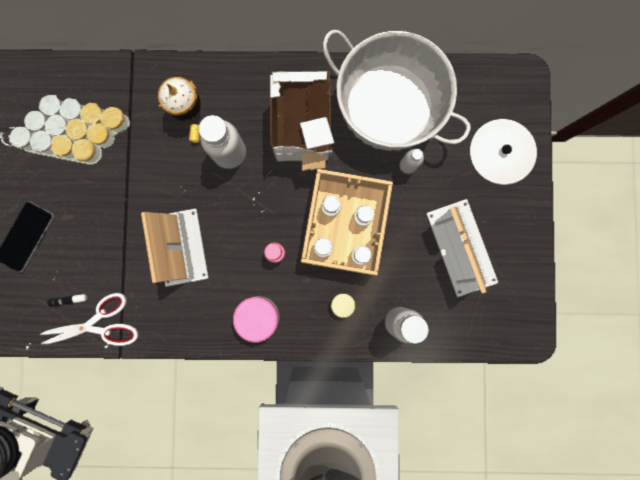

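Top view: the stand on the right (462,248) holds the longer panel with an off-centre notch (stand_a). The left stand (176,247) holds the short panel, and the crate is at (347,222). The pink vial at (274,253) is a look-alike. I'll zoom in on each.

Run:
```python
import cv2,numpy as np
t=cv2.imread('pics/top0.png');s=cv2.imread('pics/scene0.png')
def crop(i,x,y,w,h,k,n):cv2.imwrite(n,cv2.resize(i[y:y+h,x:x+w],None,fx=k,fy=k,interpolation=cv2.INTER_CUBIC))
crop(t,290,160,110,120,5,'pics/c1.png')
crop(t,415,185,95,120,5,'pics/c2.png')
crop(t,130,195,90,100,6,'pics/c3.png')
crop(s,280,205,120,100,6,'pics/c4.png')
crop(s,340,280,100,120,5,'pics/c5.png')
crop(s,210,130,80,80,7,'pics/c6.png')
```

```text
(no output)
```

View pics/c1.png

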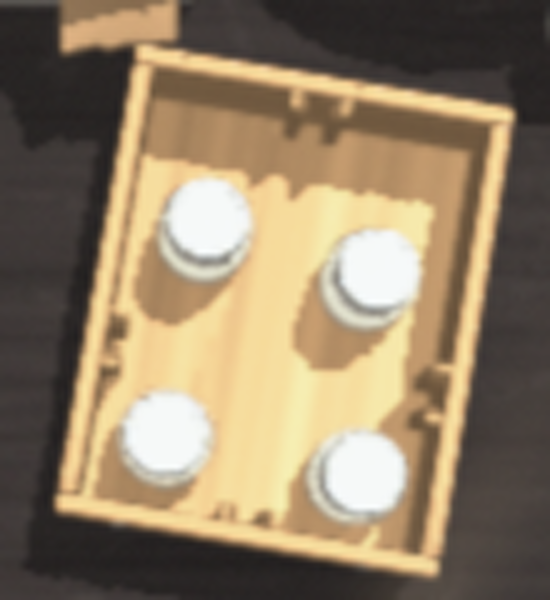

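View pics/c2.png

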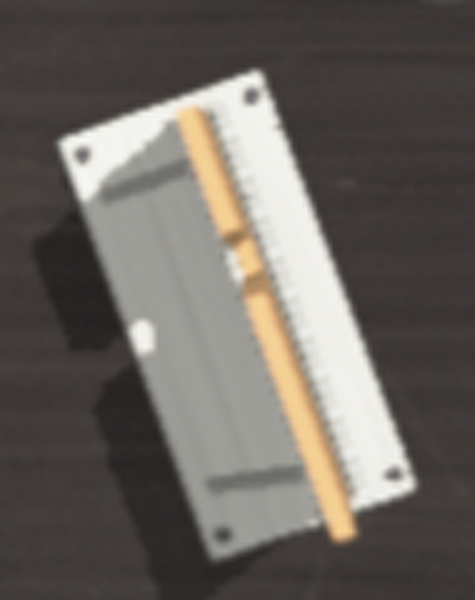

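View pics/c3.png

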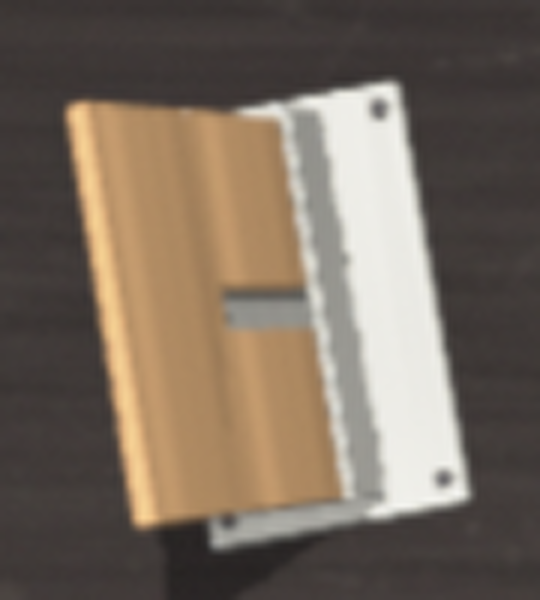

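View pics/c4.png

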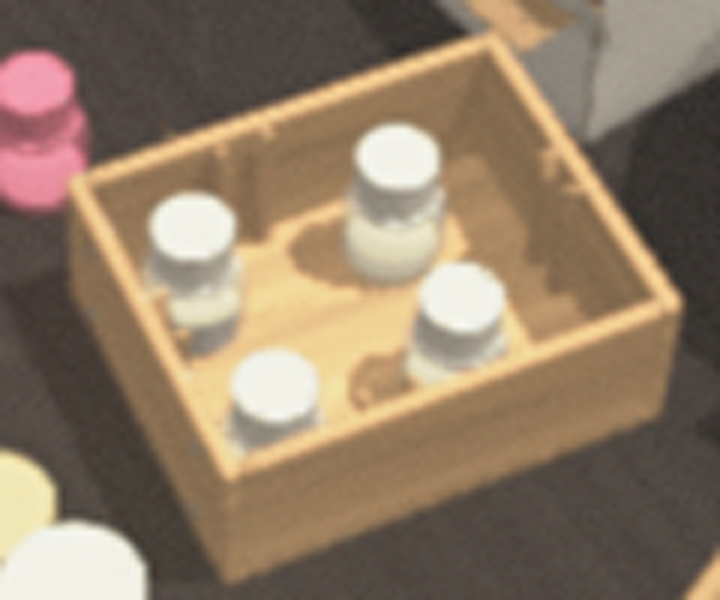

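View pics/c5.png

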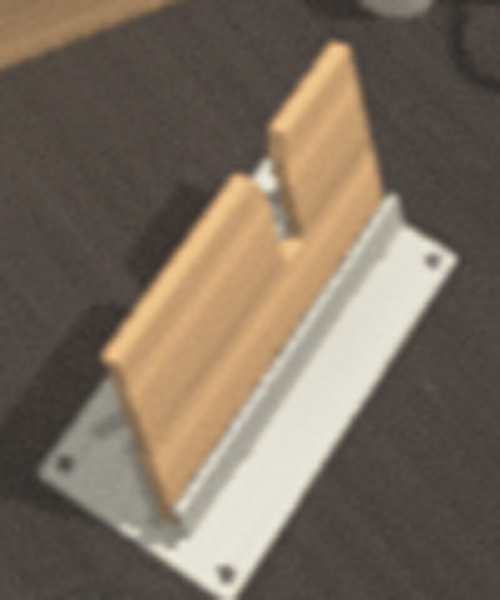

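View pics/c6.png

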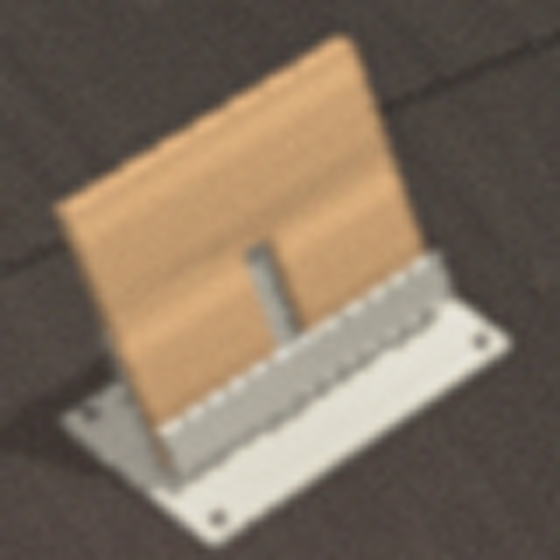

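```bash
cat > h.py <<'E'
import numpy as np,cv2
from scipy.optimize import least_squares
np.set_printoptions(precision=4,suppress=True)
from plant import state,cams,workorder,env
def fixcam(n):
    c=cams.camera_info(n);return c['intrinsics'],cv2.Rodrigues(np.array(c['rvec'],float))[0],np.array(c['tvec'],float)
C={n:fixcam(n) for n in('scene','top')}
W=cams.camera_info('wrist');HE=np.array(W['hand_eye']);WK=np.array(W['intrinsics'])
def proj(n,P):
    K,R,t=C[n];q=np.atleast_2d(P)@R.T+t;q=q@K.T;return q[:,:2]/q[:,2:]
def projw(p,R,P):  # tool pose
    T=np.eye(4);T[:3,:3]=R;T[:3,3]=p;M=np.linalg.inv(T@HE)
    q=np.atleast_2d(P)@M[:3,:3].T+M[:3,3]
    rho=np.hypot(q[:,0],q[:,1]);th=np.arctan2(rho,q[:,2]);k=WK[0,0]*th/np.maximum(rho,1e-12)
    return np.c_[q[:,0]*k+WK[0,2],q[:,1]*k+WK[1,2]]
def rz(a):
    c,s=np.cos(a),np.sin(a);return np.array([[c,-s,0],[s,c,0],[0,0,1]])
def rx(a):
    c,s=np.cos(a),np.sin(a);return np.array([[1,0,0],[0,c,-s],[0,s,c]])
def un(l,x0,y0,k):return (np.array(l,float)+.5)/k-.5+[x0,y0]
def crateP(v,P):return np.array(P)@rz(v[2]).T+[v[0],v[1],0]
def standP(v,P):return (np.array(P)@rx(-.35).T+[0,0,.017])@rz(v[2]).T+[v[0],v[1],0]
def fit(model,obs,v0,extra=None):
    f=lambda v:np.concatenate([(proj(n,model(v,P))-px).ravel() for n,P,px in obs])
    r=least_squares(f,v0);return r.x,np.sqrt(np.mean(r.fun**2)),r.fun.reshape(-1,2)
E
python3 - <<'E'
from h import *
cr=np.array([[-103,-83,80],[-103,83,80],[103,83,80],[103,-83,80]])/1e3
o1=('top',cr,un([[140,48],[513,110],[437,575],[58,510]],290,160,5))
o2=('scene',cr,un([[490,38],[680,300],[232,470],[75,180]],280,205,6))
for o in([o1],[o2],[o1,o2]):print('crate',*fit(crateP,o,[.55,0,2.97]))
p1=np.array([[93,4,120],[93,-4,120],[-93,4,120],[-93,-4,120]])/1e3
o1=('top',p1,un([[178,112],[203,104],[332,540],[357,533]],415,185,5))
o2=('scene',p1[[1,2,3]],un([[350,48],[103,355],[118,362]],340,280,5))
for o in([o1],[o2],[o1,o2]):print('A',*fit(standP,o,[.5,-.25,.35]))
p1=np.array([[73,4,120],[-73,4,120],[-73,-4,120],[73,-4,120]])/1e3
o1=('top',p1,un([[68,105],[133,525],[157,527],[80,103]],130,195,6))
o2=('scene',p1[[2,3]],un([[65,213],[352,42]],210,130,7))
for o in([o1],[o2],[o1,o2]):print('B',*fit(standP,o,[.5,.3,.17]))
E
```

```text
crate [ 0.5666 -0.0325  2.9827] 0.4480539350173903 [[-0.4022 -0.6718]
 [ 0.4345 -0.3233]
 [ 0.3084  0.5958]
 [-0.3451  0.3613]]
crate [ 0.5654 -0.0341  2.9856] 1.2084712959513126 [[ 1.0365 -2.0294]
 [ 1.0931  0.2543]
 [-0.4475  1.4779]
 [-1.6319 -0.428 ]]
crate [ 0.5662 -0.033   2.9838] 0.9509849936282976 [[-0.2099 -0.476 ]
 [ 0.6429 -0.2069]
 [ 0.622   0.7336]
 [-0.0488  0.5806]
 [ 1.1014 -2.3833]
 [ 1.0381 -0.1172]
 [-0.5232  0.9504]
 [-1.5741 -0.9161]]
A [ 0.5218 -0.3148  0.3354] 0.522651669921681 [[ 0.4195 -0.596 ]
 [-0.7274 -0.3427]
 [ 0.6553  0.3152]
 [-0.3498  0.5971]]
A [ 0.5195 -0.3162  0.3437] 0.10789979563041818 [[ 0.0946 -0.1537]
 [-0.1501  0.0205]
 [ 0.0632  0.1015]]
A [ 0.521  -0.3153  0.3393] 0.6369602456276207 [[ 0.5361 -0.0846]
 [-0.6151  0.1565]
 [ 1.116   0.7248]
 [ 0.1075  0.9938]
 [ 0.5568 -0.6961]
 [ 0.0758 -0.8593]
 [ 0.2774 -0.7725]]
B [0.5125 0.3371 0.2035] 0.4624885573189528 [[-0.4865  0.4363]
 [ 0.3767  0.3321]
 [-0.479  -0.6679]
 [ 0.5901 -0.091 ]]
B [0.509  0.3337 0.1895] 0.004577999592056831 [[ 0.0038 -0.0048]
 [-0.004   0.0055]]
B [0.512  0.3368 0.2013] 0.5782817659246909 [[-0.2721  0.6371]
 [ 0.4393  0.5672]
 [-0.4148 -0.4241]
 [ 0.8065  0.1181]
 [ 0.5189 -0.8275]
 [ 0.0328 -1.0233]]
```

```bash
cat > g.py <<'E'
import sys
from h import *
# usage: g.py x y z yawdeg : prints remaining shift in shares
x,y,z,yaw=map(float,sys.argv[1:5])
s=state();p=np.array(s['eef_pos']);R=np.array(s['orientation'])
a=np.arctan2(R[1,0],R[0,0]);d=(np.array([x,y,z])-p);sh=R.T@d/.1
tw=-(np.radians(yaw)-a);tw=(tw+np.pi)%(2*np.pi)-np.pi
m=max(1,np.abs(sh).max());print('t',round(s['t'],2),'p',p,'yaw',round(np.degrees(a),2),'tilt',R[:2,2],'F',np.array(s['force']),'g',round(s['grip_width'],3))
print('shares',sh,'twist',round(tw/np.pi,4),'| first step',sh/m,'rows>=',np.ceil(np.linalg.norm(d)/m/.05),'twrows',np.ceil(abs(np.degrees(tw))/8.59),'q',np.array(s['joint_positions']))
E
python3 g.py 0.52 0.0 0.28 80
```

```text
t 0.1 p [0.1983 0.4857 0.1902] yaw 157.78 tilt [-0.0007 -0.0012] F [-0.1358 -0.0493  0.0571] g 0.998
shares [-4.8145 -3.2805 -0.8944] twist 0.4321 | first step [-1.     -0.6814 -0.1858] rows>= 3.0 twrows 10.0 q [ 1.037   0.3427  1.5249 -0.      1.2754 -0.146 ]
```

Call:
{"op": "arm_command", "data": {
  "plan": [
    [[-0.2, -0.1, -0.9], 0, 1],
    [[-0.2, -0.1, -0.9], 0, 1],
    [[-1, -0.68, -0.9], 0.05, 1],
    [[-1, -0.68, -0.9], 0.1, 1],
    [[-1, -0.68, -0.9], 0.14, 1],
    [[-1, -0.68, -0.9], 0.14, 1]
  ]
}}

```text
t: 0.7
eef_pos: [0.2658, 0.3841, 0.2803]
orientation: [[-0.674, 0.739, -0.001], [0.739, 0.674, -0.001], [-0.0, -0.001, -1.0]]
force: [-0.2, -0.2, 0.0]
grip_width: 1.002
```

```bash
python3 g.py 0.52 0.0 0.28 80
```

```text
t 0.7 p [0.2658 0.3841 0.2803] yaw 132.36 tilt [-0.0009 -0.0012] F [-0.2299 -0.2294  0.0256] g 1.002
shares [-4.5504 -0.7096  0.0052] twist 0.2909 | first step [-1.     -0.1559  0.0011] rows>= 3.0 twrows 7.0 q [ 0.8012  0.1766  1.5017 -0.0002  1.4648  0.0619]
```

Call:
{"op": "arm_command", "data": {
  "plan": [
    [[-0.5, -0.5, 0], 0.05, 1],
    [[-1, -1, 0], 0.1, 1],
    [[-1, -1, 0], 0.15, 1],
    [[-1, -1, 0], 0.15, 1]
  ]
}}

```text
t: 1.1
eef_pos: [0.2585, 0.2401, 0.2805]
orientation: [[-0.263, 0.965, -0.001], [0.965, 0.263, -0.002], [-0.002, -0.001, -1.0]]
force: [-0.7, -1.3, 0.9]
grip_width: 0.997
```

```bash
python3 g.py 0.5 0.0 0.28 80
```

```text
t 1.1 p [0.2585 0.2401 0.2805] yaw 105.23 tilt [-0.0009 -0.0023] F [-0.7253 -1.2793  0.8645] g 0.997
shares [-2.951   1.7002  0.0084] twist 0.1401 | first step [-1.      0.5761  0.0029] rows>= 3.0 twrows 3.0 q [ 0.5319 -0.0505  1.7476 -0.0015  1.4463  0.2663]
```

Call:
{"op": "arm_command", "data": {
  "plan": [
    [[-0.5, 0.4, 0], 0.05, 1],
    [[-1, 0.8, 0], 0.1, 1],
    [[-1, 0.8, 0], 0.14, 1],
    [[-1, 0.8, 0], 0.14, 1]
  ]
}}

```text
t: 1.5
eef_pos: [0.3644, 0.164, 0.2799]
orientation: [[0.175, 0.985, -0.001], [0.985, -0.175, -0.003], [-0.003, -0.001, -1.0]]
force: [0.3, 0.1, 0.6]
grip_width: 0.998
```

```bash
python3 g.py 0.5 0.0 0.28 80
```

```text
t 1.5 p [0.3644 0.164  0.2799] yaw 79.94 tilt [-0.0013 -0.0027] F [0.2961 0.0932 0.6166] g 0.998
shares [-1.3775  1.6219  0.0021] twist -0.0003 | first step [-0.8493  1.      0.0013] rows>= 3.0 twrows 1.0 q [ 0.2326  0.0444  1.6546 -0.0024  1.4444  0.4084]
```

Call:
{"op": "arm_command", "data": {
  "plan": [
    [[-0.5, 0.5, 0], 0.05, 1],
    [[-1, 1, 0], 0.1, 1],
    [[-1, 1, 0], 0.15, 1],
    [[-1, 1, 0], 0.15, 1],
    [[-1, 1, 0], 0.15, 1]
  ]
}}

```text
t: 2.0
eef_pos: [0.4453, 0.0489, 0.2795]
orientation: [[0.6, 0.8, -0.003], [0.8, -0.6, -0.002], [-0.003, -0.001, -1.0]]
force: [-0.1, 0.5, 0.1]
grip_width: 0.999
```

```bash
cat > w.py <<'E'
import sys,json
from h import *
n=sys.argv[1];s=state();p=np.array(s['eef_pos']);R=np.array(s['orientation'])
cv2.imwrite(f'pics/{n}.png',cams.capture('wrist')[:,:,::-1]);json.dump([p.tolist(),R.tolist()],open(f'pics/{n}.json','w'))
E
python3 w.py w1; python3 g.py 0.52 -0.2 0.28 20
```

```text
t 2.05 p [0.4449 0.0495 0.2798] yaw 53.24 tilt [-0.0026 -0.0019] F [-0.1187  1.06    0.4601] g 1.001
shares [-1.5496  2.0944  0.0002] twist 0.1847 | first step [-0.7398  1.      0.0001] rows>= 3.0 twrows 4.0 q [-0.0591  0.1398  1.5478 -0.002   1.4565  0.5827]
```

View pics/w1.png

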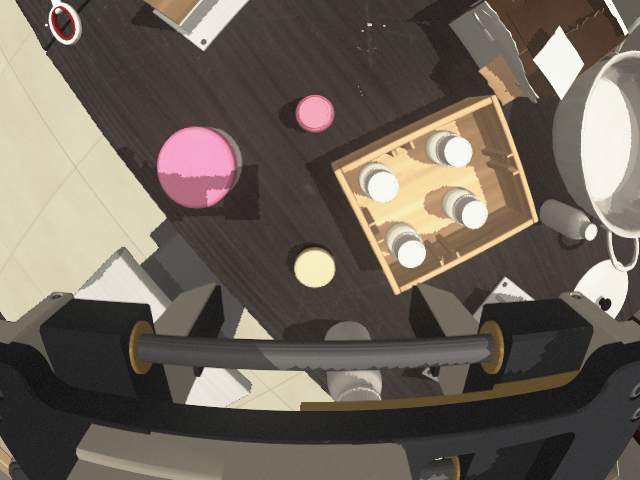

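The wrist view shows the crate with rim corners near (333,168), (494,97), (537,222) and (397,292). The fingers are at the bottom of the frame. I'm moving on towards stand_a.

Call:
{"op": "arm_command", "data": {
  "plan": [
    [[-0.4, 0.5, 0], 0.05, 1],
    [[-0.7, 1, 0], 0.1, 1],
    [[-0.7, 1, 0], 0.15, 1],
    [[-0.7, 1, 0], 0.188, 1],
    [[-0.7, 1, 0], 0.188, 1]
  ]
}}

```text
t: 2.55
eef_pos: [0.483, -0.065, 0.2799]
orientation: [[0.942, 0.335, -0.003], [0.335, -0.942, -0.001], [-0.003, 0.0, -1.0]]
force: [1.0, -0.4, 0.4]
grip_width: 1.0
```

```bash
python3 w.py w2; python3 g.py 0.52 -0.28 0.28 19.4
```

```text
t 2.6 p [ 0.4829 -0.0648  0.28  ] yaw 19.81 tilt [-0.0027 -0.0013] F [-0.1134 -1.2061 -0.1754] g 1.001
shares [-0.3806  2.1508  0.0016] twist 0.0023 | first step [-0.177   1.      0.0007] rows>= 3.0 twrows 1.0 q [-0.2892  0.2167  1.4518 -0.0021  1.4753  0.936 ]
```

View pics/w2.png

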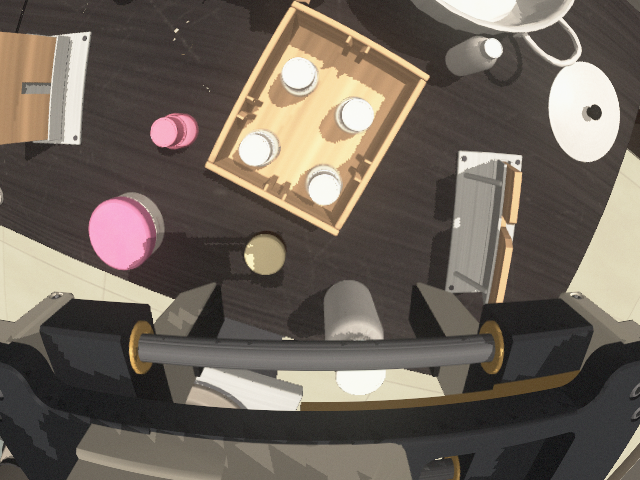

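Call:
{"op": "arm_command", "data": {
  "plan": [
    [[-0.1, 0.5, 0], 0, 1],
    [[-0.19, 1, 0], 0, 1],
    [[-0.19, 1, 0], 0, 1],
    [[-0.19, 1, 0], 0, 1]
  ]
}}

```text
t: 3.0
eef_pos: [0.4989, -0.1645, 0.2799]
orientation: [[0.94, 0.343, -0.003], [0.343, -0.94, -0.001], [-0.003, -0.001, -1.0]]
force: [-0.9, 0.4, 0.2]
grip_width: 1.0
```

```bash
python3 w.py w3; python3 g.py 0.50 -0.285 0.20 19.4
```

```text
t 3.05 p [ 0.4989 -0.1638  0.2801] yaw 20.05 tilt [-0.0029 -0.0005] F [ 0.3888 -0.2892  0.0799] g 1.0
shares [-0.4029  1.1432  0.8015] twist 0.0036 | first step [-0.3524  1.      0.7011] rows>= 3.0 twrows 1.0 q [-0.462   0.2908  1.3522 -0.0018  1.5009  0.759 ]
```

View pics/w3.png

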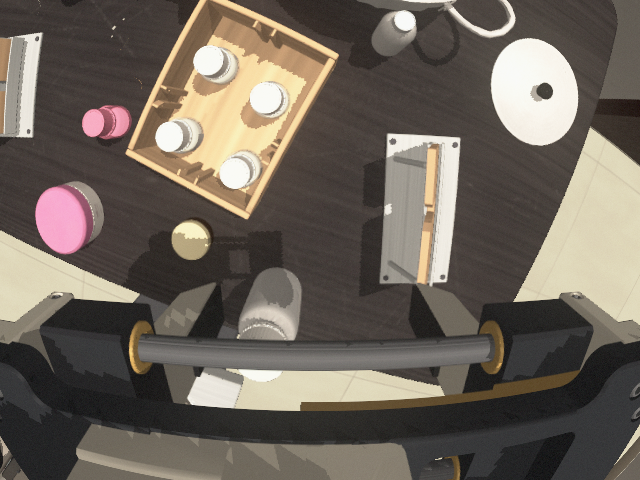

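Run:
```python
import cv2,numpy as np
def crop(n,x,y,w,h,k,o):cv2.imwrite(o,cv2.resize(cv2.imread(f'pics/{n}.png')[y:y+h,x:x+w],None,fx=k,fy=k,interpolation=cv2.INTER_CUBIC))
crop('w1',325,85,220,215,3,'pics/d1.png')
crop('w2',195,0,240,240,2.5,'pics/d2.png')
crop('w3',370,125,100,170,3.5,'pics/d3.png')
```

```text
(no output)
```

View pics/d1.png

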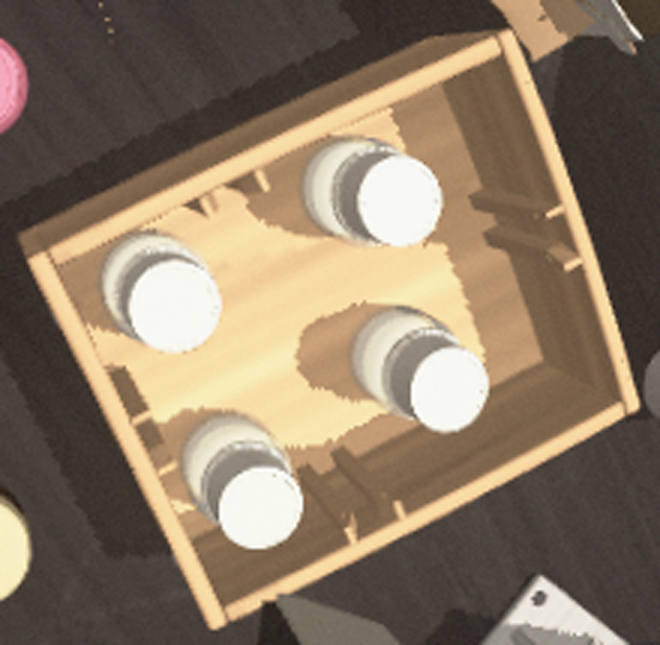

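View pics/d2.png

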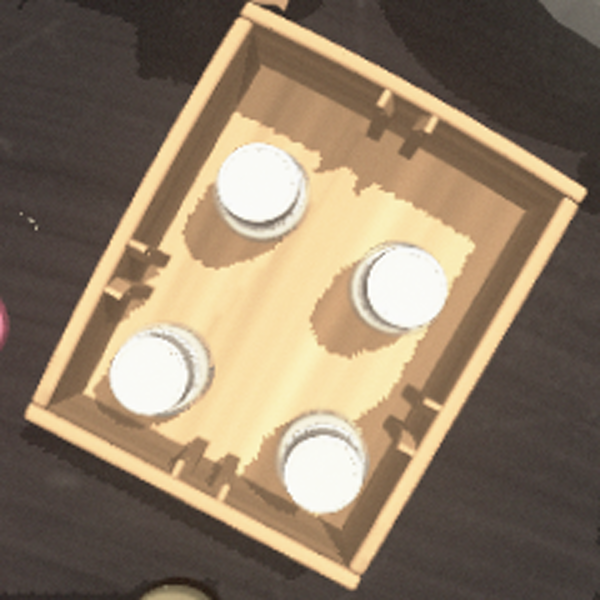

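View pics/d3.png

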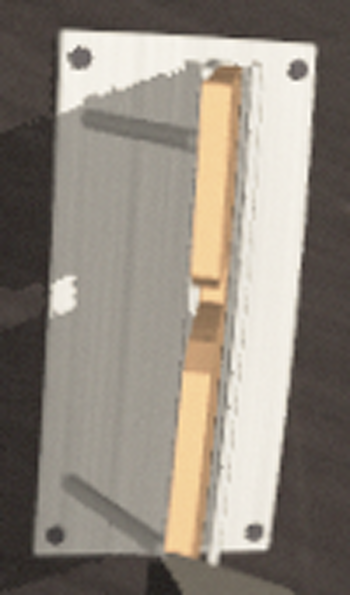

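```bash
cat >> h.py <<'E'
import json
def fitw(model,obs,v0,he=False):
    # obs: (name,P,px) name in scene/top or wrist json name; he: also estimate tool-frame offset of the wrist camera (xy)
    def f(v):
        o=[]
        for n,P,px in obs:
            Q=model(v,P)
            if n in C:o.append((proj(n,Q)-px).ravel())
            else:
                p,R=map(np.array,json.load(open(f'pics/{n}.json')))
                if he:p=p+R@np.array([v[-2],v[-1],0])
                o.append((projw(p,R,Q)-px).ravel())
        if he:o.append(np.array(v[-2:])/.002)
        return np.concatenate(o)
    v0=list(v0)+([0,0] if he else [])
    r=least_squares(f,v0);return r.x,np.sqrt(np.mean(r.fun**2)),r.fun[:len(r.fun)//2*2].reshape(-1,2)
E
python3 - <<'E'
from h import *
c4=np.array([[103,-83,80],[103,83,80],[-103,-83,80],[-103,83,80]])/1e3
a1=('w1',c4,un([[28,261],[215,630],[513,30],[637,410]],325,85,3))
a2=('w2',c4[[2,3,1,0]],un([[247,7],[587,192],[353,588],[27,412]],195,0,2.5))
at=('top',c4[[2,3,1,0]],un([[140,48],[513,110],[437,575],[58,510]],290,160,5))
for o in([a1],[a2],[a1,a2],[a1,a2,at]):print('crate',*fitw(crateP,o,[.55,0,2.97]))
print(*fitw(crateP,[a1,a2],[.55,0,2.97],True))
p=np.array([[93,4],[93,-4],[39,4],[39,-4],[11,4],[11,-4]])/1e3;p=np.c_[p,np.full(6,.12)]
b=('w3',p,un([[203,82],[236,85],[193,278],[220,284],[185,370],[213,373]],370,125,3.5))
print('A',*fitw(standP,[b],[.52,-.31,.34]))
E
```

```text
crate [ 0.567  -0.0345  2.9779] 1.2072428837830758 [[-0.9163 -0.3095]
 [-1.1406  1.6436]
 [ 0.6136 -0.9751]
 [ 2.3182  0.1417]]
crate [ 0.5673 -0.0347  2.9766] 1.9869414275584634 [[ 0.4738 -3.5862]
 [ 1.5862 -0.8035]
 [ 0.2673  2.1892]
 [-2.3569  2.2176]]
crate [ 0.5672 -0.0346  2.9772] 1.6488453584070208 [[-0.6951 -0.3817]
 [-1.0334  1.6229]
 [ 0.8436 -0.9   ]
 [ 2.429   0.2252]
 [ 0.2696 -3.4903]
 [ 1.4369 -0.7913]
 [ 0.2026  2.2605]
 [-2.4477  2.3683]]
crate [ 0.5671 -0.0343  2.9778] 1.4333084891910604 [[-0.9272 -0.4672]
 [-1.1514  1.5237]
 [ 0.6134 -1.107 ]
 [ 2.324   0.0299]
 [-0.0803 -3.4814]
 [ 1.1573 -0.8959]
 [ 0.0169  2.2372]
 [-2.6654  2.4328]
 [ 0.7339 -1.0527]
 [ 1.51   -0.3368]
 [ 0.9279  0.5009]
 [ 0.3397 -0.111 ]]
[ 0.5669 -0.0349  2.9772 -0.0004  0.0001] 1.5518117870116988 [[-0.8345 -0.3906]
 [-1.1513  1.6178]
 [ 0.7289 -0.9252]
 [ 2.3379  0.2135]
 [ 0.3644 -3.5451]
 [ 1.5249 -0.8415]
 [ 0.2953  2.2057]
 [-2.3632  2.309 ]
 [-0.2235  0.0554]]
A [ 0.5219 -0.3162  0.3449] 0.5834483220616712 [[ 0.5365  0.2085]
 [-0.5721  0.0029]
 [-0.0489 -0.4321]
 [ 0.3056 -1.3455]
 [-0.0538  0.8039]
 [-0.1547  0.8127]]
```

Call:
{"op": "arm_command", "data": {
  "plan": [
    [[-0.2, 0.5, 0], 0.003, 1],
    [[-0.4, 1, 0], 0.003, 1],
    [[-0.4, 1, 0.3], 0.003, 1],
    [[-0.4, 1, 0.8], 0.003, 1],
    [[-0.4, 1, 0.8], 0.003, 1]
  ]
}}

```text
t: 3.55
eef_pos: [0.492, -0.2671, 0.1942]
orientation: [[0.941, 0.337, -0.014], [0.337, -0.941, 0.008], [-0.01, -0.012, -1.0]]
force: [-0.6, 0.2, -0.1]
grip_width: 0.999
```

```bash
python3 w.py w4;python3 g.py 0.5005 -0.2857 0.097 19.6
```

```text
t 3.6 p [ 0.4941 -0.2685  0.1984] yaw 19.71 tilt [-0.0082  0.0037] F [-0.0805  0.6369  1.4514] g 1.002
shares [0.0092 0.1895 1.0124] twist 0.0006 | first step [0.0091 0.1872 1.    ] rows>= 3.0 twrows 1.0 q [-0.633   0.4112  1.3972 -0.0019  1.3419  0.5942]
```

View pics/w4.png

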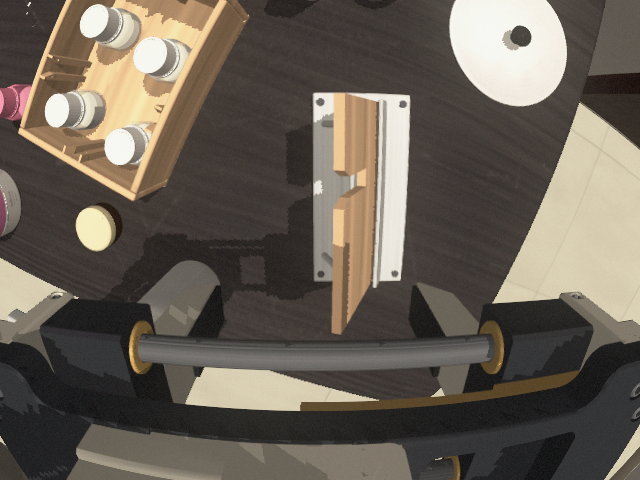

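Run:
```python
from h import *
def ray(n,u,v,z):
    K,R,t=C[n];d=R.T@np.linalg.solve(K,[u,v,1]);c=-R.T@t;return c+d*(z-c[2])/d[2]
print('front',ray('top',414,330,.181),'back',ray('top',213,129,.181),'flask',ray('top',417,156,.106),'pink',ray('top',257,319,.059),'amber',ray('top',343,306,.032))
```

```text
front [ 0.3499 -0.1553  0.181 ] back [0.7354 0.2382 0.181 ] flask [ 0.7047 -0.178   0.106 ] pink [0.3533 0.1602 0.059 ] amber [ 0.3817 -0.0278  0.032 ]
```

Call:
{"op": "arm_command", "data": {
  "plan": [
    [[0, 0.19, 0.4], 0, 1],
    [[0, 0.19, 0.8], 0, 1],
    [[0, 0.19, 1], 0, 1],
    [[0, 0.19, 1], 0, 1],
    [[0, 0.19, 1], 0, 1],
    [[0, 0.19, 1], 0, 1]
  ]
}}

```text
t: 4.2
eef_pos: [0.5016, -0.2867, 0.1014]
orientation: [[0.941, 0.338, -0.004], [0.338, -0.941, 0.001], [-0.003, -0.002, -1.0]]
force: [0.1, 0.8, 0.6]
grip_width: 1.003
```

```bash
python3 w.py w5;python3 g.py 0.5005 -0.2857 0.097 19.6
```

```text
t 4.25 p [ 0.5013 -0.2866  0.101 ] yaw 19.77 tilt [-0.0043  0.0009] F [0.2924 0.3789 0.4348] g 1.003
shares [-0.0042 -0.0111  0.0404] twist 0.001 | first step [-0.0042 -0.0111  0.0404] rows>= 1.0 twrows 1.0 q [-0.6509  0.5215  1.4988 -0.0021  1.1253  0.5758]
```

View pics/w5.png

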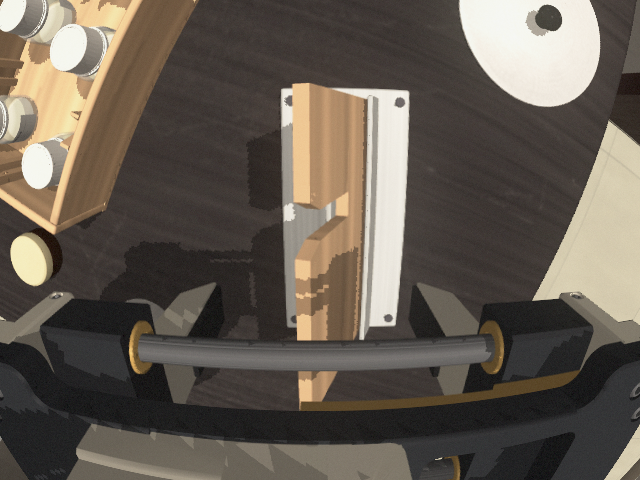

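Call:
{"op": "arm_command", "data": {
  "plan": [
    [[0, -0.01, 0.04], 0, 0],
    [[0, -0.01, 0.04], 0, -1],
    [[0, -0.01, 0.04], 0, -1],
    [[0, -0.01, 0.04], 0, -1],
    [[0, -0.01, 0.04], 0, -1],
    [[0, -0.01, 0.04], 0, -1],
    [[0, -0.01, 0.04], 0, -1],
    [[0, -0.01, 0.04], 0, -1]
  ]
}}

```text
t: 5.05
eef_pos: [0.5009, -0.2857, 0.097]
orientation: [[0.941, 0.338, -0.004], [0.338, -0.941, 0.001], [-0.004, -0.002, -1.0]]
force: [0.2, 0.3, -0.4]
grip_width: 0.355
```

```bash
python3 w.py w6;python3 g.py 0.5005 -0.2857 0.097 19.6
```

```text
t 5.1 p [ 0.5009 -0.2857  0.097 ] yaw 19.76 tilt [-0.0044  0.0009] F [ 0.2404 -0.5003 -0.4161] g 0.307
shares [-0.0038 -0.0014  0.0001] twist 0.0009 | first step [-0.0038 -0.0014  0.0001] rows>= 1.0 twrows 1.0 q [-0.65    0.5245  1.5059 -0.0021  1.1152  0.5767]
```

View pics/w6.png

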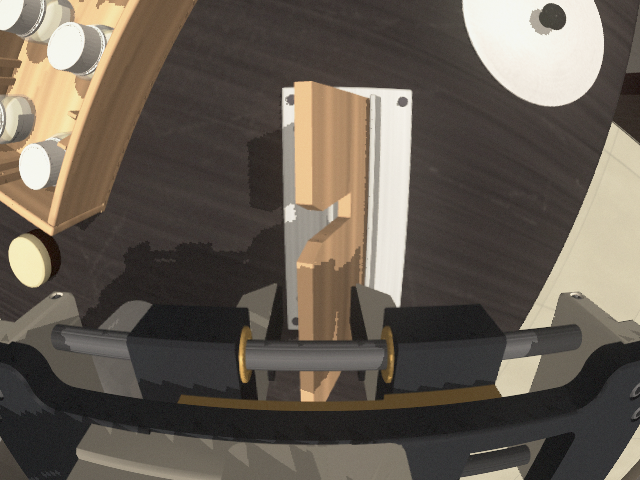

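Call:
{"op": "arm_command", "data": {
  "plan": [
    [[0, 0, 0], 0, -1],
    [[0, 0, 0], 0, -1],
    [[0, 0, 0], 0, -1],
    [[0, 0, 0], 0, -1]
  ]
}}

```text
t: 5.5
eef_pos: [0.5009, -0.2857, 0.097]
orientation: [[0.941, 0.338, -0.004], [0.338, -0.941, 0.001], [-0.004, -0.002, -1.0]]
force: [-0.1, -0.3, 0.6]
grip_width: 0.011
```

```bash
python3 w.py w7;python3 g.py 0.5005 -0.2857 0.097 19.6
```

```text
t 5.55 p [ 0.5009 -0.2857  0.097 ] yaw 19.76 tilt [-0.0044  0.0009] F [0.1126 0.3981 0.0773] g 0.004
shares [-0.0036 -0.0015  0.0001] twist 0.0009 | first step [-0.0036 -0.0015  0.0001] rows>= 1.0 twrows 1.0 q [-0.6501  0.5245  1.5059 -0.0021  1.1153  0.5768]
```

View pics/w7.png

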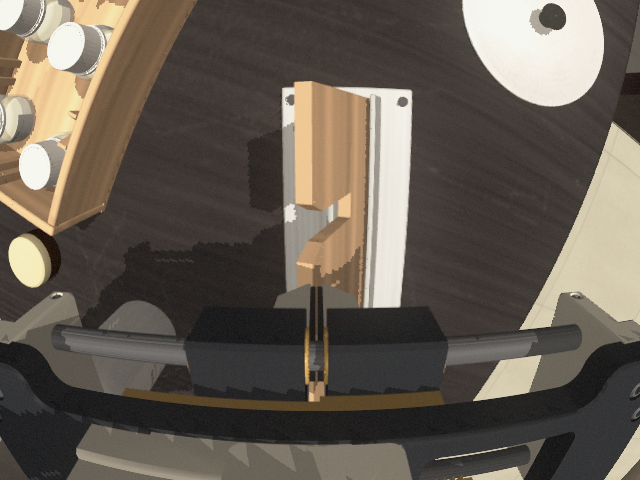

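Run:
```python
from h import *
a=cams.capture('scene')[:,:,::-1];b=cams.capture('top')[:,:,::-1]
cv2.imwrite('pics/e1.png',cv2.resize(a[240:400,290:450],None,fx=4,fy=4,interpolation=cv2.INTER_CUBIC)[:600])
cv2.imwrite('pics/e2.png',cv2.resize(b[170:310,400:520],None,fx=4,fy=4,interpolation=cv2.INTER_CUBIC))
```

```text
(no output)
```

View pics/e1.png

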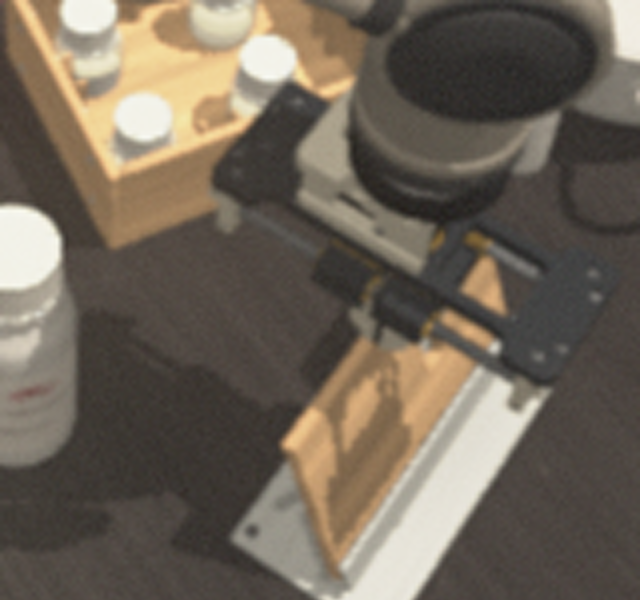

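View pics/e2.png

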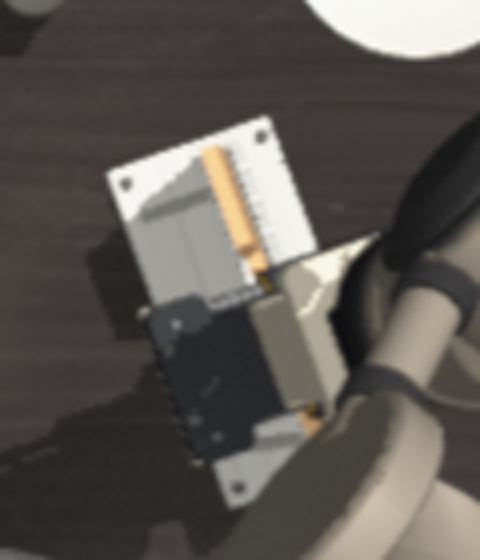

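Run:
```python
import cv2
i=cv2.imread('pics/w7.png');cv2.imwrite('pics/e3.png',cv2.resize(i[250:410,240:400],None,fx=3.7,fy=3.7,interpolation=cv2.INTER_CUBIC))
```

```text
(no output)
```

View pics/e3.png

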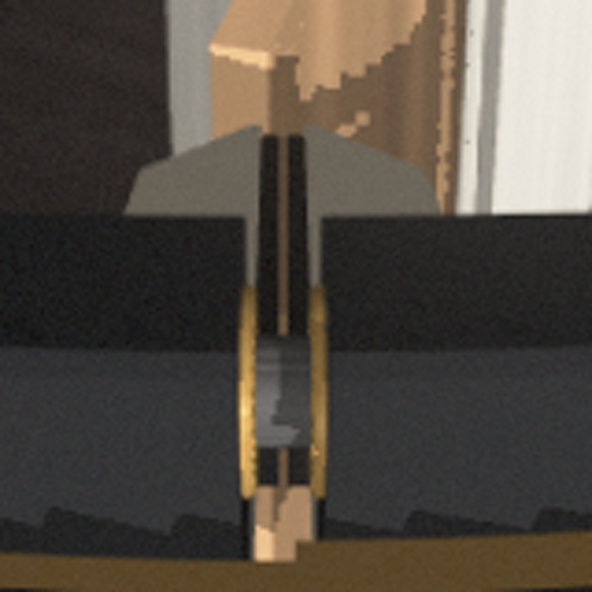

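Run:
```python
from h import *
for n in('w5','w7'):
    p,R=map(np.array,json.load(open(f'pics/{n}.json')))
    v=[.5219,-.3162,.3449]
    P=np.array([[93,4,120],[93,-4,120],[39,4,120],[11,4,120],[11,-4,120],[-10,0,120],[-93,4,120]])/1e3
    print(n,projw(p,R,standP(v,P)).round(0).tolist(),'tcp',projw(p,R,p[None]),'pinch',projw(p,R,p-R[:,2]*.019))
```

```text
w5 [[292.0, 83.0], [309.0, 82.0], [293.0, 202.0], [294.0, 260.0], [310.0, 262.0], [303.0, 300.0], [299.0, 417.0]] tcp [[316.0073 275.9176]] pinch [[315.9985 290.5288]]
w7 [[294.0, 81.0], [312.0, 80.0], [295.0, 204.0], [296.0, 263.0], [312.0, 265.0], [305.0, 304.0], [301.0, 422.0]] tcp [[316.0073 275.9176]] pinch [[315.9985 290.5288]]
```

Run:
```python
from h import *
s=state();p=np.array(s['eef_pos'])
f=lambda P:((proj('scene',P)-[290,240]+.5)*4-.5).round(0)
print('tcp',f(p),f(p+[0,0,.02]),f(p+[0,0,.04]))
print(f(standP([.5219,-.3162,.3449],np.array([[93,0,120],[-10,0,120],[-93,0,120]])/1e3)), s['grip_width'],s['force'],s['ft_torque'])
```

```text
tcp [[381. 361.]] [[385. 343.]] [[390. 325.]]
[[477. 194.]
 [379. 327.]
 [292. 445.]] 0.004195380969056229 [-0.2067 -0.2182 -0.255 ] [-0.1034  0.1139  0.0078]
```

Run:
```python
from h import *
a=cams.capture('scene')[:,:,::-1]
cv2.imwrite('pics/e4.png',cv2.resize(a[295:355,350:430],None,fx=9,fy=9,interpolation=cv2.INTER_CUBIC))
```

```text
(no output)
```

View pics/e4.png

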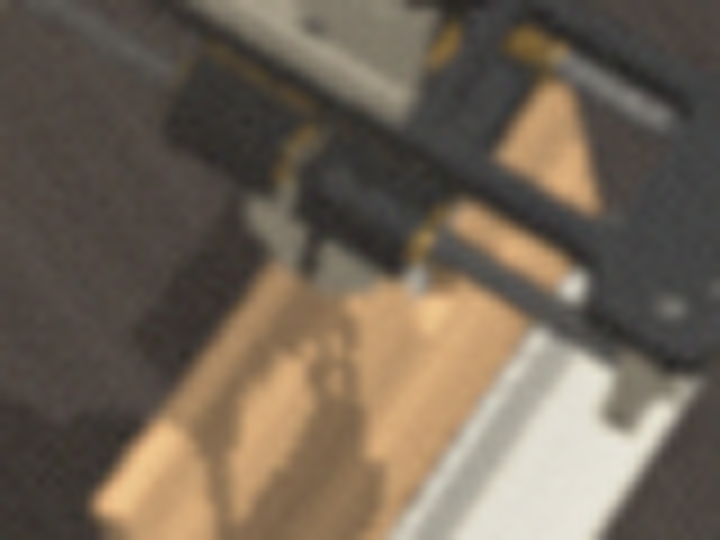

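Call:
{"op": "arm_command", "data": {
  "plan": [
    [[0, -0.02, -0.05], 0, -1],
    [[0, -0.04, -0.1], 0, -1],
    [[0, -0.04, -0.1], 0, -1]
  ]
}}

```text
t: 6.0
eef_pos: [0.5, -0.282, 0.1081]
orientation: [[0.941, 0.338, -0.003], [0.338, -0.941, -0.0], [-0.003, -0.001, -1.0]]
force: [-0.6, -0.3, 0.4]
grip_width: 0.004
```

```bash
python3 w.py w8;python3 g.py 0.5005 -0.2857 0.097 19.6
python3 - <<'E'
from h import *
a=cams.capture('scene')[:,:,::-1]
cv2.imwrite('pics/e5.png',cv2.resize(a[260:380,330:450],None,fx=5,fy=5,interpolation=cv2.INTER_CUBIC))
E
```

```text
t 6.05 p [ 0.4999 -0.282   0.1077] yaw 19.78 tilt [-0.0034  0.0002] F [ 0.144  -0.0973 -0.3797] g 0.003
shares [-0.0065  0.0371  0.1071] twist 0.001 | first step [-0.0065  0.0371  0.1071] rows>= 1.0 twrows 1.0 q [-0.6459  0.5078  1.5023 -0.0021  1.1343  0.5806]
```

View pics/w8.png

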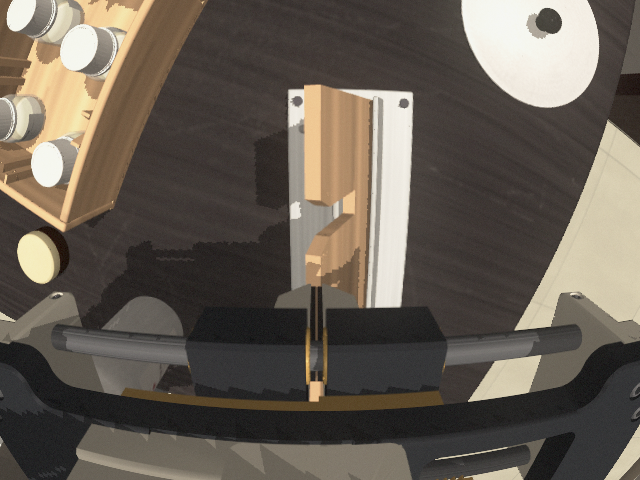

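View pics/e5.png

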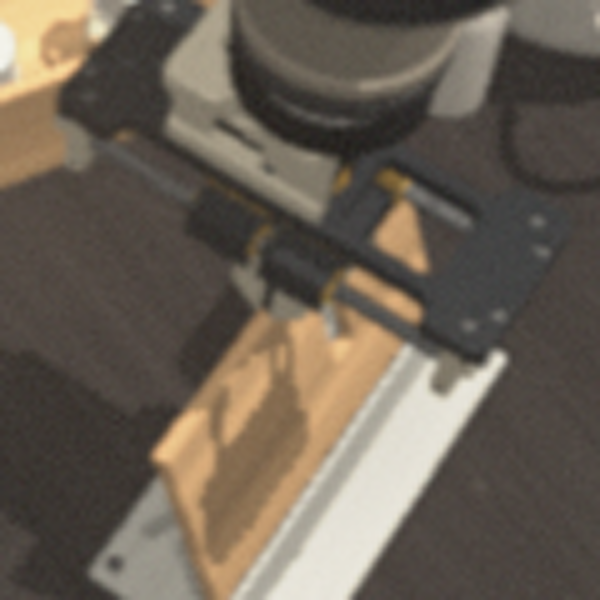

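Call:
{"op": "arm_command", "data": {
  "plan": [
    [[0, 0, -0.5], 0, 1],
    [[0, 0, -1], 0, 1],
    [[0, 0, -1], 0, 1],
    [[0, 0, -1], 0, 1],
    [[0, 0, -1], 0, 1],
    [[0, 0, -1], 0, 1]
  ]
}}

```text
t: 6.7
eef_pos: [0.4994, -0.2815, 0.2057]
orientation: [[0.941, 0.338, -0.006], [0.338, -0.941, 0.002], [-0.005, -0.005, -1.0]]
force: [-0.5, 0.3, -0.1]
grip_width: 0.477
```

```bash
python3 g.py 0.5005 -0.2857 0.097 19.6
python3 - <<'E'
from h import *
s=state();p=np.array(s['eef_pos']);R=np.array(s['orientation'])
a=cams.capture('scene')[:,:,::-1].copy()
x0,y0,k=340,220,5
w=s['grip_width']*.092/2
b=cv2.resize(a[y0:y0+120,x0:x0+120],None,fx=k,fy=k,interpolation=cv2.INTER_CUBIC)
for d,c in((0,(0,0,255)),(-.019,(0,255,0)),(-.036,(255,0,0)),(-.066,(255,0,255))):
    for yy in(-w,w):
        q=(proj('scene',p+R@[0,yy,d])[0]-[x0,y0])*k;cv2.circle(b,tuple(int(v) for v in q),4,c,-1)
cv2.imwrite('pics/e6.png',b)
E
```

```text
t 6.7 p [ 0.4994 -0.2815  0.2057] yaw 19.77 tilt [-0.0065  0.0025] F [-0.4803  0.2967 -0.1174] g 0.477
shares [0.002  0.0482 1.0865] twist 0.0009 | first step [0.0019 0.0444 1.    ] rows>= 3.0 twrows 1.0 q [-0.6458  0.4255  1.3546 -0.002   1.3682  0.5804]
```

View pics/e6.png

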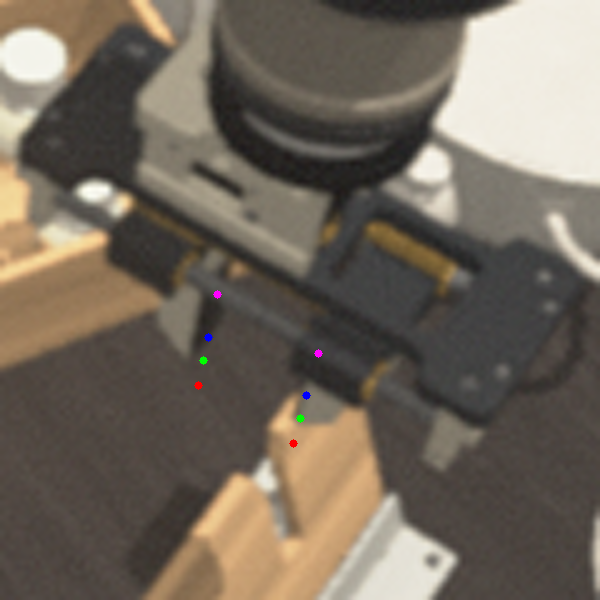

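The fingers shut to 0.004 without taking the panel, so they had closed above it. In the scene view the visible fingertips sit about 20–35 mm above the reported TCP. I'll go deeper, with force checks.

Call:
{"op": "arm_command", "data": {
  "plan": [
    [[0, 0.03, 0.5], 0, 1],
    [[0, 0.05, 0.95], 0, 1],
    [[0, 0.05, 0.95], 0, 1],
    [[0, 0.05, 1], 0, 1],
    [[0, 0.05, 1], 0, 1],
    [[0, 0.05, 1], 0, 1],
    [[0, 0.05, 1], 0, 1]
  ]
}}

```text
t: 7.45
eef_pos: [0.5014, -0.2866, 0.1076]
orientation: [[0.941, 0.338, -0.004], [0.338, -0.941, 0.0], [-0.003, -0.002, -1.0]]
force: [-0.1, 0.5, -0.1]
grip_width: 1.002
```

Call:
{"op": "arm_command", "data": {
  "plan": [
    [[0, 0, 0.1], 0, 1],
    [[0, 0, 0.2], 0, 1],
    [[0, 0, 0.3], 0, 1],
    [[0, 0, 0.3], 0, 1]
  ]
}}

```text
t: 7.85
eef_pos: [0.5001, -0.2857, 0.0754]
orientation: [[0.941, 0.338, -0.007], [0.338, -0.941, 0.003], [-0.006, -0.005, -1.0]]
force: [-1.2, 1.1, 0.0]
grip_width: 1.0
```

```bash
python3 w.py w9;python3 g.py 0.5005 -0.2857 0.07 19.6
python3 - <<'E'
from h import *
a=cams.capture('scene')[:,:,::-1]
cv2.imwrite('pics/e7.png',cv2.resize(a[260:380,330:450],None,fx=5,fy=5,interpolation=cv2.INTER_CUBIC))
E
```

```text
t 7.9 p [ 0.5006 -0.2861  0.0763] yaw 19.78 tilt [-0.0059  0.002 ] F [ 0.3762  0.2808 -0.1175] g 1.002
shares [ 0.0007 -0.0038  0.0627] twist 0.001 | first step [ 0.0007 -0.0038  0.0627] rows>= 1.0 twrows 1.0 q [-0.6509  0.5488  1.5275 -0.0022  1.0711  0.5758]
```

View pics/w9.png

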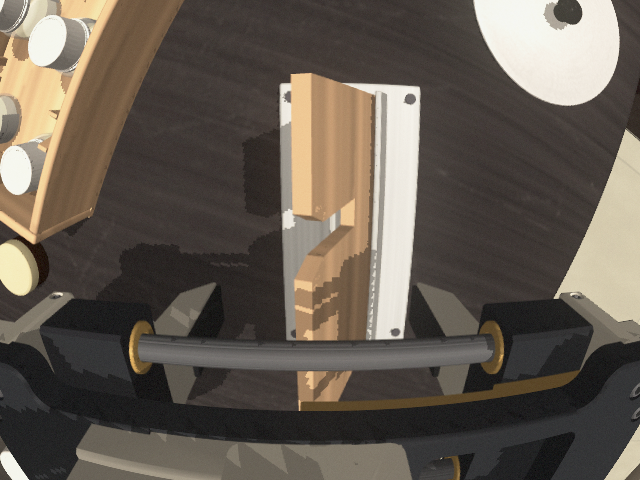

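View pics/e7.png

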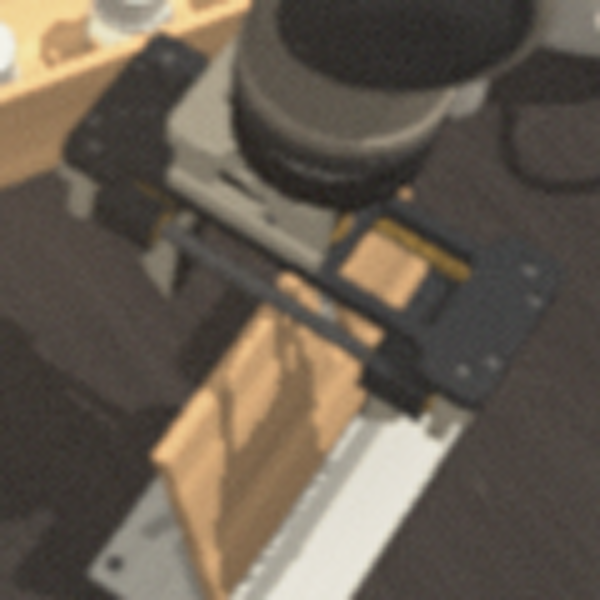

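Call:
{"op": "arm_command", "data": {
  "plan": [
    [[0, 0, 0.04], 0, -1],
    [[0, 0, 0.04], 0, -1],
    [[0, 0, 0.04], 0, -1],
    [[0, 0, 0.04], 0, -1],
    [[0, 0, 0.04], 0, -1],
    [[0, 0, 0.04], 0, -1],
    [[0, 0, 0.04], 0, -1],
    [[0, 0, 0.04], 0, -1],
    [[0, 0, 0.04], 0, -1],
    [[0, 0, 0.04], 0, -1]
  ]
}}

```text
t: 8.95
eef_pos: [0.501, -0.2864, 0.073]
orientation: [[0.941, 0.338, -0.005], [0.338, -0.941, 0.001], [-0.004, -0.003, -1.0]]
force: [0.1, -1.1, -0.1]
grip_width: 0.176
```

Call:
{"op": "arm_command", "data": {
  "plan": [
    [[0, 0, 0], 0, -1],
    [[0, 0, 0], 0, -1]
  ]
}}

```text
t: 9.15
eef_pos: [0.5016, -0.2877, 0.0735]
orientation: [[0.941, 0.338, -0.003], [0.338, -0.941, -0.001], [-0.003, 0.0, -1.0]]
force: [0.8, -3.7, 0.4]
grip_width: 0.145
```

```bash
python3 w.py w10;python3 g.py 0.5005 -0.2857 0.07 19.6
```

```text
t 9.2 p [ 0.5016 -0.2875  0.0734] yaw 19.77 tilt [-0.0033 -0.001 ] F [ 0.6404 -4.3662  0.6485] g 0.143
shares [-0.0037 -0.0207  0.0341] twist 0.001 | first step [-0.0037 -0.0207  0.0341] rows>= 1.0 twrows 1.0 q [-0.6514  0.5525  1.5299 -0.0031  1.0612  0.5759]
```

View pics/w10.png

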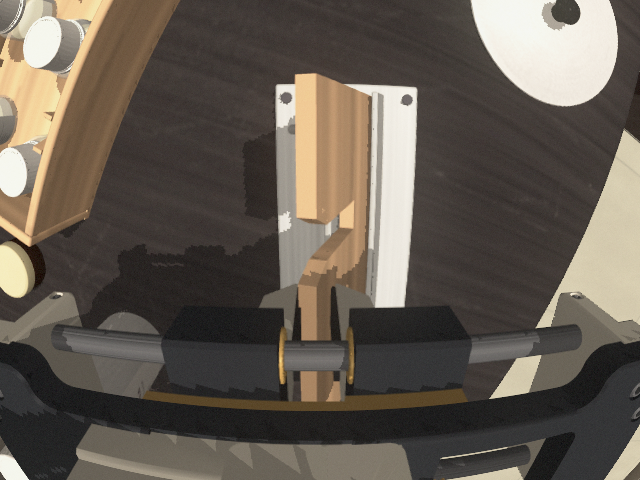

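Call:
{"op": "arm_command", "data": {
  "plan": [
    [[0, -0.02, -0.06], 0, -1],
    [[0, -0.04, -0.12], 0, -1],
    [[0, -0.06, -0.18], 0, -1],
    [[0, -0.08, -0.24], 0, -1],
    [[0, -0.08, -0.24], 0, -1]
  ]
}}

```text
t: 9.7
eef_pos: [0.4994, -0.2801, 0.0989]
orientation: [[0.941, 0.339, -0.002], [0.339, -0.941, -0.002], [-0.002, 0.002, -1.0]]
force: [0.7, -2.8, 2.3]
grip_width: 0.139
```

```bash
python3 w.py w11;python3 g.py 0.5005 -0.2857 0.07 19.6
```

```text
t 9.75 p [ 0.4993 -0.2801  0.0985] yaw 19.79 tilt [-0.0018 -0.002 ] F [ 0.6716 -3.4234  2.0473] g 0.14
shares [-0.0075  0.0567  0.2853] twist 0.001 | first step [-0.0075  0.0567  0.2853] rows>= 1.0 twrows 1.0 q [-0.6433  0.5138  1.5202 -0.003   1.1078  0.5835]
```

View pics/w11.png

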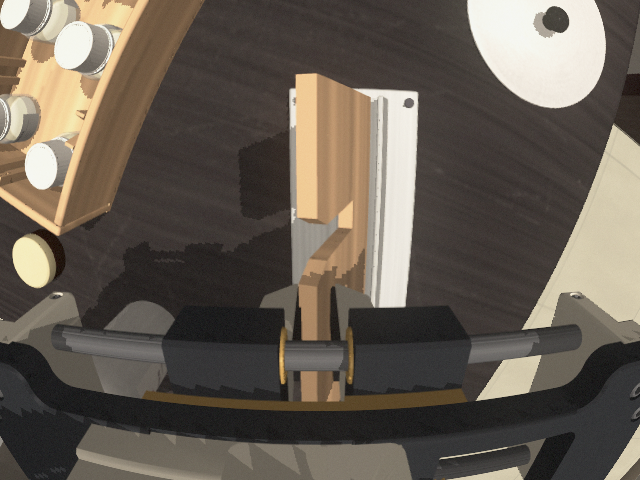

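Call:
{"op": "arm_command", "data": {
  "plan": [
    [[0, 0.02, -0.1], 0, -1],
    [[0, 0.05, -0.2], 0, -1],
    [[0, 0.1, -0.3], 0, -1],
    [[0, 0.15, -0.4], 0, -1],
    [[0, 0.2, -0.5], 0, -1],
    [[0, 0.2, -0.6], 0, -1],
    [[0, 0.2, -0.6], 0, -1]
  ]
}}

```text
t: 10.45
eef_pos: [0.5066, -0.2988, 0.16]
orientation: [[0.941, 0.338, -0.0], [0.338, -0.941, -0.002], [-0.001, 0.002, -1.0]]
force: [-0.3, 0.9, -0.9]
grip_width: 0.087
```

```bash
python3 w.py w12;python3 g.py 0.5005 -0.2857 0.07 19.6
```

```text
t 10.5 p [ 0.5063 -0.2985  0.1591] yaw 19.79 tilt [-0.0014 -0.0017] F [-0.2465  0.5539 -2.088 ] g 0.084
shares [-0.0094 -0.1406  0.8904] twist 0.001 | first step [-0.0094 -0.1406  0.8904] rows>= 2.0 twrows 1.0 q [-0.6617  0.4822  1.3936 -0.0024  1.2659  0.5645]
```

View pics/w12.png

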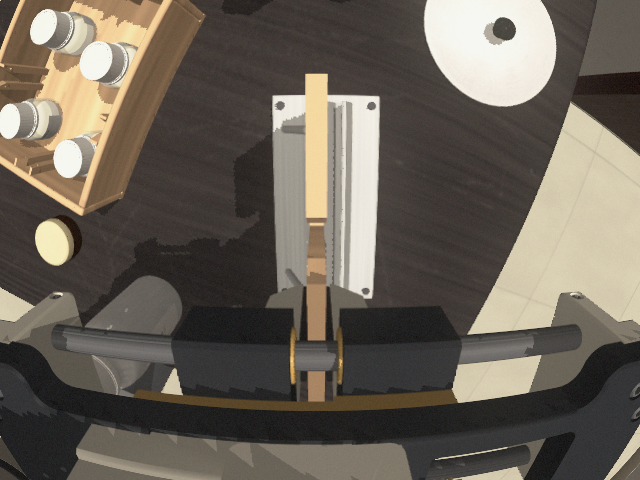

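Run:
```python
import cv2
i=cv2.imread('pics/w12.png');cv2.imwrite('pics/e8.png',cv2.resize(i[60:240,270:360],None,fx=3.3,fy=3.3,interpolation=cv2.INTER_CUBIC))
from h import *
a=cams.capture('scene')[:,:,::-1]
cv2.imwrite('pics/s12.png',a)
cv2.imwrite('pics/e9.png',cv2.resize(a[240:380,330:450],None,fx=4.2,fy=4.2,interpolation=cv2.INTER_CUBIC))
```

```text
(no output)
```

View pics/e8.png

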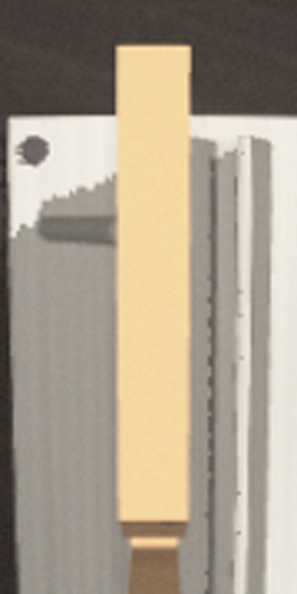

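View pics/e9.png

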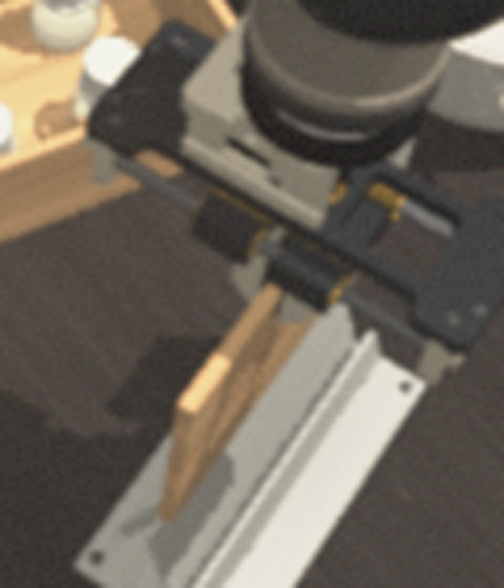

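```bash
cat >> h.py <<'E'
def heldP(pose,v,P):
    # v: tool-frame x,y of panel origin, z of lower edge along tool z (m), pitch. panel z=-tool z, panel x=tool x, y=-tool y
    p,R=pose;P=np.array(P);c,s=np.cos(v[3]),np.sin(v[3])
    Ry=np.array([[c,0,s],[0,1,0],[-s,0,c]]);Q=P@Ry.T
    T=np.c_[v[0]+Q[:,0],v[1]-Q[:,1],v[2]-Q[:,2]]
    return T@R.T+p
E
python3 - <<'E'
from h import *
pose=tuple(map(np.array,json.load(open('pics/w12.json'))))
Pw=np.array([[93,4,120],[93,-4,120],[39,4,120],[39,-4,120]])/1e3
w=un([[116,46],[191,46],[118,521],[189,521]],270,60,3.3)
Ps=np.array([[-93,4,120],[-93,-4,120],[-93,4,0],[-93,-4,0]])/1e3
s=un([[181,404],[201,408],[161,512],[176,518]],330,240,4.2)
def f(v,uw=1,us=1):
    return np.concatenate([uw*(projw(*pose,heldP(pose,v,Pw))-w).ravel(),us*(proj('scene',heldP(pose,v,Ps))-s).ravel()])
for a in((1,1),(1,.01),(.01,1)):
    r=least_squares(f,[.01,0,.06,0],args=a);print(a,r.x,f(r.x).reshape(-1,2).round(1).tolist())
r=least_squares(lambda v:f(np.r_[v,0]),[.01,0,.06]);print('pitch0',r.x,f(np.r_[r.x,0]).reshape(-1,2).round(1).tolist())
E
```

```text
(1, 1) [ 0.0101  0.0001  0.0645 -0.0067] [[0.1, -0.3], [-0.3, -0.3], [0.2, 0.2], [-0.3, 0.2], [0.6, -0.5], [-0.5, 0.9], [0.2, 0.3], [-0.1, 1.1]]
(1, 0.01) [ 0.0158  0.0001  0.0673 -0.0559] [[0.1, -0.0], [-0.1, -0.0], [0.3, 0.0], [-0.3, 0.0], [0.3, 1.4], [-0.9, 2.7], [1.5, -0.4], [1.2, 0.4]]
(0.01, 1) [ 0.0125 -0.0011  0.0671 -0.0123] [[-2.9, -4.1], [-3.7, -4.2], [-2.7, -5.8], [-3.4, -5.8], [0.5, -0.8], [-0.7, 0.6], [0.3, -0.3], [-0.0, 0.5]]
pitch0 [0.0093 0.0001 0.0642] [[0.2, -0.2], [-0.3, -0.2], [0.2, 0.1], [-0.2, 0.1], [0.7, -0.7], [-0.4, 0.6], [0.1, 0.4], [-0.2, 1.2]]
```

Call:
{"op": "arm_command", "data": {
  "plan": [
    [[0, 0, -0.4], 0, -1],
    [[0, 0, -0.8], 0, -1],
    [[0.1, -0.3, -1], -0.04, -1],
    [[0.3, -0.6, -1], -0.08, -1],
    [[0.6, -1, -1], -0.12, -1],
    [[0.6, -1, -1], -0.16, -1],
    [[0.6, -1, -1], -0.2, -1],
    [[0.6, -1, -1], -0.2, -1]
  ]
}}

```text
t: 11.35
eef_pos: [0.5285, -0.1827, 0.2576]
orientation: [[0.56, 0.828, -0.004], [0.828, -0.56, -0.0], [-0.002, -0.003, -1.0]]
force: [0.1, 1.0, -0.6]
grip_width: 0.086
```

```bash
python3 g.py 0.5767 -0.0356 0.26 170.8
```

```text
t 11.35 p [ 0.5285 -0.1827  0.2576] yaw 55.92 tilt [-0.0038 -0.0003] F [ 0.1303  0.9514 -0.5745] g 0.086
shares [ 1.4887 -0.4251 -0.0262] twist -0.6382 | first step [ 1.     -0.2855 -0.0176] rows>= 3.0 twrows 14.0 q [-0.4687  0.3678  1.3017 -0.002   1.4754  0.1263]
```

Call:
{"op": "arm_command", "data": {
  "plan": [
    [[0.3, -0.1, 0], -0.04, -1],
    [[0.6, -0.2, 0], -0.08, -1],
    [[0.9, -0.28, 0], -0.12, -1],
    [[1, -0.28, 0], -0.16, -1],
    [[1, -0.28, 0], -0.2, -1],
    [[1, -0.28, 0], -0.24, -1],
    [[1, -0.28, 0], -0.28, -1],
    [[1, -0.28, 0], -0.32, -1],
    [[1, -0.28, 0], -0.36, -1],
    [[1, -0.28, 0], -0.4, -1]
  ]
}}

```text
t: 12.35
eef_pos: [0.5609, -0.0844, 0.2568]
orientation: [[-0.615, 0.788, -0.005], [0.788, 0.615, 0.0], [0.003, -0.004, -1.0]]
force: [0.1, 0.4, -0.8]
grip_width: 0.088
```

```bash
python3 g.py 0.5767 -0.0356 0.20 170.8
```

```text
t 12.35 p [ 0.5609 -0.0844  0.2568] yaw 127.97 tilt [-0.0052  0.0003] F [ 0.1267  0.388  -0.7942] g 0.088
shares [0.2854 0.4266 0.5675] twist -0.238 | first step [0.2854 0.4266 0.5675] rows>= 2.0 twrows 5.0 q [-0.2836  0.3852  1.2777 -0.0012  1.4837 -0.9462]
```

Call:
{"op": "arm_command", "data": {
  "plan": [
    [[0.1, 0.1, 0.1], -0.04, -1],
    [[0.2, 0.3, 0.2], -0.08, -1],
    [[0.29, 0.43, 0.3], -0.12, -1],
    [[0.29, 0.43, 0.4], -0.16, -1],
    [[0.29, 0.43, 0.5], -0.2, -1],
    [[0.29, 0.43, 0.65], -0.238, -1],
    [[0.29, 0.43, 0.65], -0.238, -1],
    [[0.29, 0.43, 0.65], -0.238, -1]
  ]
}}

```text
t: 13.15
eef_pos: [0.5764, -0.0352, 0.1916]
orientation: [[-0.986, 0.165, -0.006], [0.165, 0.986, 0.001], [0.006, -0.0, -1.0]]
force: [0.0, -0.6, -0.9]
grip_width: 0.083
```

```bash
python3 w.py w13; python3 g.py 0.5767 -0.0356 0.20 170.8;python3 - <<'E'
from h import *
a=cams.capture('scene')[:,:,::-1]
cv2.imwrite('pics/s13.png',a)
b=cams.capture('top')[:,:,::-1]
cv2.imwrite('pics/t13.png',b)
cv2.imwrite('pics/e10.png',np.hstack([cv2.resize(a[170:310,270:410],None,fx=4,fy=4,interpolation=cv2.INTER_CUBIC)[:, :400],cv2.resize(b[150:290,290:410],None,fx=4,fy=4,interpolation=cv2.INTER_CUBIC)[:,:400]]))
E
```

```text
t 13.2 p [ 0.5768 -0.0352  0.1922] yaw 170.54 tilt [-0.0049  0.0003] F [ 0.6727  0.6138 -1.0628] g 0.087
shares [ 0.0009 -0.0038 -0.0781] twist -0.0015 | first step [ 0.0009 -0.0038 -0.0781] rows>= 1.0 twrows 1.0 q [-0.1932  0.4419  1.3659 -0.0007  1.3387 -1.5987]
```

View pics/w13.png

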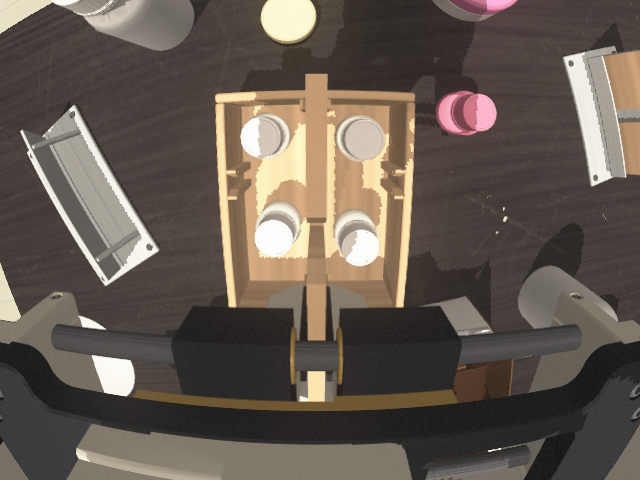

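View pics/e10.png

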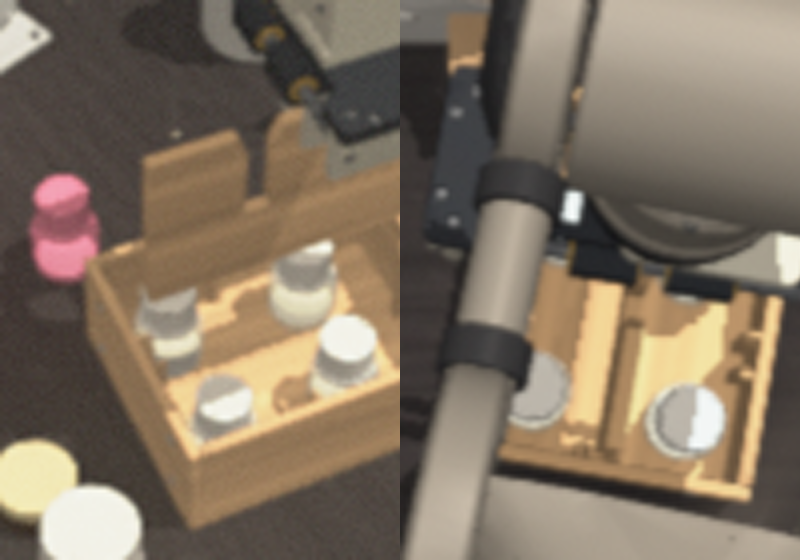

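Run:
```python
import cv2
i=cv2.imread('pics/w13.png');cv2.imwrite('pics/e11.png',cv2.resize(i[65:215,205:425],None,fx=3.6,fy=3.6,interpolation=cv2.INTER_CUBIC))
```

```text
(no output)
```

View pics/e11.png

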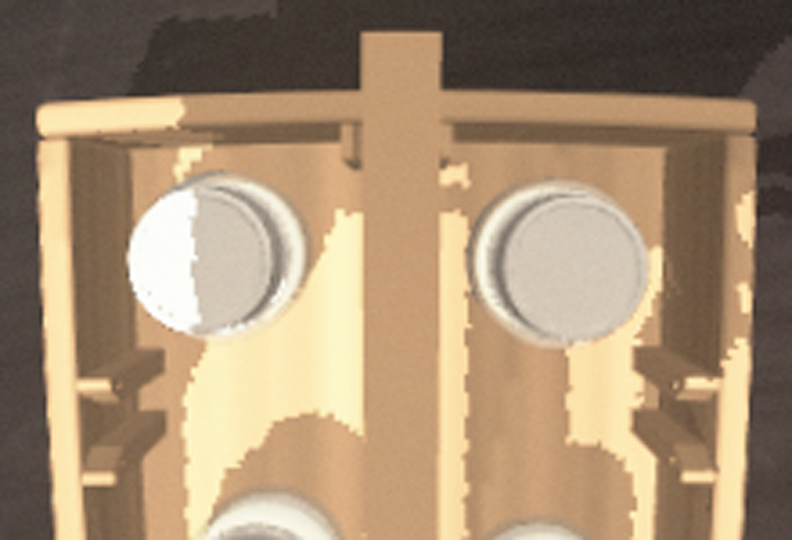

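Run:
```python
from h import *
pose=tuple(map(np.array,json.load(open('pics/w13.json'))))
P=np.array([[103,83,80],[103,-83,80],[25,71,80],[25,-71,80],[91,0,80]])/1e3
px=un([[37,101],[756,103],[97,432],[701,430],[398,132]],205,65,3.6)
wt=np.array([1,1,1,1,1,1,1,1,1,0.])
def f(v,z=0):
    p,R=pose;return ((projw(p+[0,0,v[3] if len(v)>3 else 0],R,crateP(v,P))-px).ravel())*wt
for v0 in([.567,-.034,2.98],[.567,-.034,2.98,0]):
    r=least_squares(f,v0);v=r.x;print(v,np.degrees(v[2]),r.fun.reshape(-1,2).round(1).tolist())
    p,R=pose;o=heldP(pose,[.0098,.0001,.0645,-.005],[[0,0,0]])[0]
    d=rz(v[2]).T@(o-np.r_[v[:2],0]);print('panel origin in crate',d,'yaw diff deg',np.degrees(np.arctan2(R[1,0],R[0,0])-v[2]))
# recheck held panel from this picture
Pw=np.array([[93,4,120],[93,-4,120],[39,4,120],[39,-4,120]])/1e3
w=un([[361,32],[443,32]],205,65,3.6); w=np.r_[w,[[305.5,218],[327,218]]]
r=least_squares(lambda v:(projw(*pose,heldP(pose,np.r_[v,-.005],Pw))-w).ravel(),[.01,0,.064]);print(r.x,r.fun.round(1))
```

```text
[ 0.5673 -0.0343  2.976 ] 170.51282222564654 [[-0.9, 0.2], [1.6, -0.7], [-0.8, 0.1], [0.2, 0.5], [-0.1, 0.0]]
panel origin in crate [ 0.0011 -0.0008  0.1271] yaw diff deg -0.02238789979586246
[ 0.5674 -0.0344  2.976   0.0028] 170.51297317957403 [[0.0, 0.6], [0.7, -0.3], [-0.0, -0.3], [-0.5, 0.1], [-0.1, 0.0]]
panel origin in crate [ 0.0012 -0.0008  0.1271] yaw diff deg -0.022538853723351508
[0.0093 0.0001 0.0642] [ 0.2 -0.  -0.3 -0.   0.3  0.  -0.2  0. ]
```

Call:
{"op": "arm_command", "data": {
  "plan": [
    [[-0.009, -0.008, 0.1], 0, -1],
    [[-0.009, -0.008, 0.2], 0, -1],
    [[-0.009, -0.008, 0.3], 0, -1],
    [[-0.009, -0.008, 0.35], 0, -1],
    [[-0.009, -0.008, 0.35], 0, -1]
  ]
}}

```text
t: 13.8
eef_pos: [0.577, -0.036, 0.1562]
orientation: [[-0.987, 0.163, -0.006], [0.163, 0.987, 0.001], [0.006, -0.0, -1.0]]
force: [-0.7, 1.3, -1.4]
grip_width: 0.089
```

```bash
python3 w.py w14; python3 g.py 0.5767 -0.0356 0.20 170.5;python3 - <<'E'
from h import *
a=cams.capture('scene')[:,:,::-1]
cv2.imwrite('pics/s14.png',a)
cv2.imwrite('pics/e12.png',cv2.resize(a[190:310,280:400],None,fx=5,fy=5,interpolation=cv2.INTER_CUBIC))
i=cv2.imread('pics/w14.png');cv2.imwrite('pics/e13.png',cv2.resize(i[35:185,205:425],None,fx=3.6,fy=3.6,interpolation=cv2.INTER_CUBIC))
E
```

```text
t 13.85 p [ 0.5774 -0.0361  0.157 ] yaw 170.63 tilt [-0.0049  0.0003] F [ 0.2648  0.0516 -0.2911] g 0.081
shares [ 0.0102  0.0037 -0.4299] twist 0.0007 | first step [ 0.0102  0.0037 -0.4299] rows>= 1.0 twrows 1.0 q [-0.1945  0.4703  1.4194 -0.0007  1.2568 -1.6015]
```

View pics/e12.png

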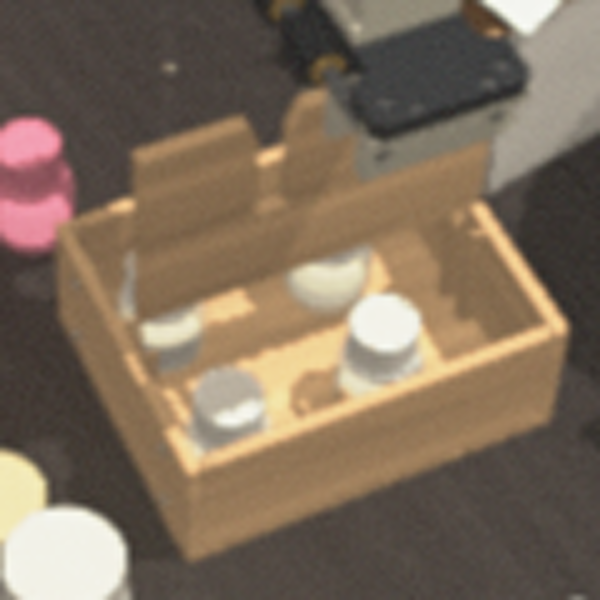

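View pics/e13.png

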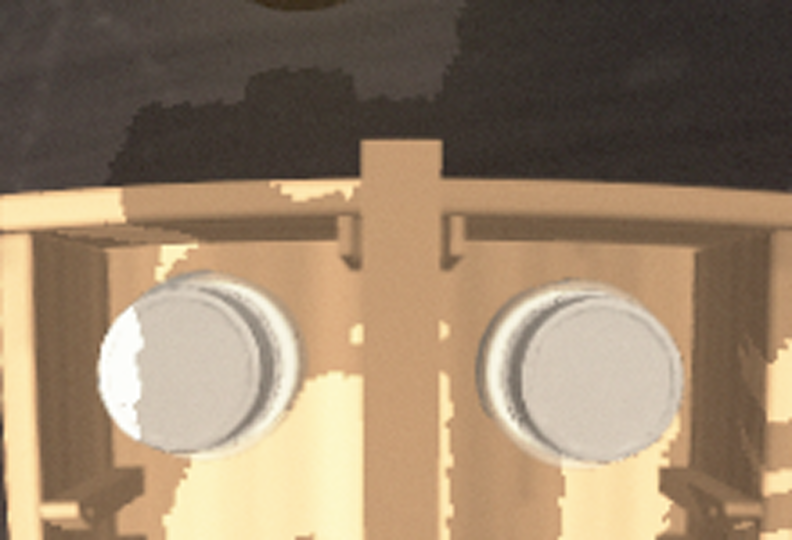

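Call:
{"op": "arm_command", "data": {
  "plan": [
    [[0, 0, 0.05], 0, -1],
    [[0, 0, 0.1], 0, -1],
    [[0, 0, 0.15], 0, -1],
    [[0, 0, 0.2], 0, -1],
    [[0, 0, 0.2], 0, -1]
  ]
}}

```text
t: 14.4
eef_pos: [0.5771, -0.0361, 0.1365]
orientation: [[-0.987, 0.163, -0.006], [0.163, 0.987, 0.0], [0.006, -0.001, -1.0]]
force: [-0.8, -0.0, -1.2]
grip_width: 0.089
```

```bash
python3 w.py w15; python3 g.py 0.5767 -0.0356 0.0705 170.5;python3 - <<'E'
from h import *
i=cv2.imread('pics/w15.png');cv2.imwrite('pics/e14.png',cv2.resize(i[20:150,205:425],None,fx=3.6,fy=3.6,interpolation=cv2.INTER_CUBIC))
E
```

```text
t 14.45 p [ 0.5774 -0.0361  0.137 ] yaw 170.63 tilt [-0.0049  0.0003] F [-0.5641 -0.1571 -1.0516] g 0.085
shares [0.0043 0.0042 0.6652] twist 0.0007 | first step [0.0043 0.0042 0.6652] rows>= 2.0 twrows 1.0 q [-0.1945  0.4878  1.4483 -0.0007  1.2103 -1.6015]
```

View pics/e14.png

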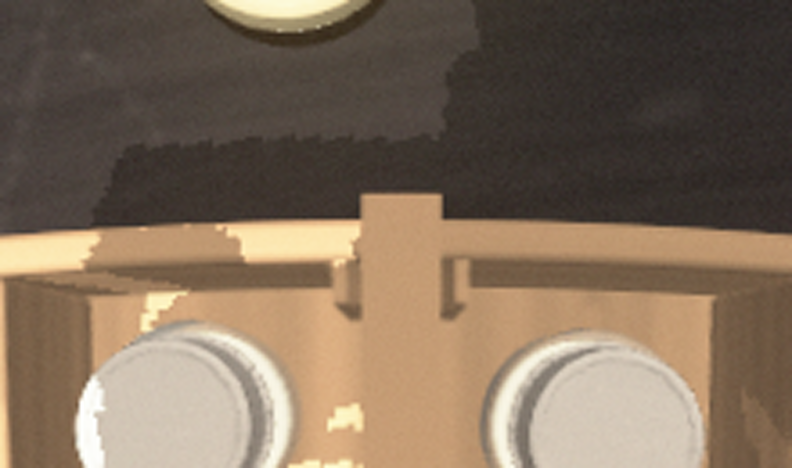

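Call:
{"op": "arm_command", "data": {
  "plan": [
    [[0, 0, 0.05], 0, -1],
    [[0, 0, 0.1], 0, -1],
    [[0, 0, 0.15], 0, -1],
    [[0, 0, 0.2], 0, -1],
    [[0, 0, 0.25], 0, -1],
    [[0, 0, 0.3], 0, -1],
    [[0, 0, 0.3], 0, -1]
  ]
}}

```text
t: 15.15
eef_pos: [0.5767, -0.036, 0.1061]
orientation: [[-0.987, 0.163, -0.006], [0.163, 0.987, 0.001], [0.006, -0.0, -1.0]]
force: [-1.0, 0.5, -0.6]
grip_width: 0.083
```

```bash
python3 g.py 0.5767 -0.0356 0.0705 170.5
```

```text
t 15.15 p [ 0.5767 -0.036   0.1061] yaw 170.63 tilt [-0.0064  0.0006] F [-0.996   0.4878 -0.5903] g 0.083
shares [-0.0013  0.0041  0.3562] twist 0.0007 | first step [-0.0013  0.0041  0.3562] rows>= 1.0 twrows 1.0 q [-0.1945  0.5181  1.489  -0.0007  1.1409 -1.6015]
```

No contact force so far. I'll lower to just above the floor.

Call:
{"op": "arm_command", "data": {
  "plan": [
    [[0, 0, 0.05], 0, -1],
    [[0, 0, 0.1], 0, -1],
    [[0, 0, 0.15], 0, -1],
    [[0, 0, 0.2], 0, -1],
    [[0, 0, 0.25], 0, -1],
    [[0, 0, 0.3], 0, -1],
    [[0, 0, 0.32], 0, -1],
    [[0, 0, 0.32], 0, -1]
  ]
}}

```text
t: 15.95
eef_pos: [0.5763, -0.0359, 0.0737]
orientation: [[-0.987, 0.163, -0.007], [0.163, 0.987, 0.001], [0.007, -0.0, -1.0]]
force: [-0.5, -0.6, -1.6]
grip_width: 0.085
```

```bash
python3 g.py 0.5767 -0.0356 0.0705 170.5
```

```text
t 15.95 p [ 0.5763 -0.0359  0.0737] yaw 170.63 tilt [-0.007   0.0007] F [-0.4932 -0.6093 -1.6087] g 0.085
shares [-0.0032  0.004   0.0322] twist 0.0007 | first step [-0.0032  0.004   0.0322] rows>= 1.0 twrows 1.0 q [-0.1946  0.5538  1.5266 -0.0007  1.0683 -1.6015]
```

Call:
{"op": "arm_command", "data": {
  "plan": [
    [[0, 0, 0.015], 0, -1],
    [[0, 0, 0.03], 0, -1],
    [[0, 0, 0.03], 0, -1],
    [[0, 0, 0.03], 0, -1]
  ]
}}

```text
t: 16.35
eef_pos: [0.5764, -0.036, 0.0708]
orientation: [[-0.987, 0.163, -0.007], [0.163, 0.987, 0.001], [0.007, -0.0, -1.0]]
force: [0.2, -0.4, -1.8]
grip_width: 0.085
```

```bash
python3 g.py 0.5767 -0.0356 0.0705 170.5
```

```text
t 16.35 p [ 0.5764 -0.036   0.0708] yaw 170.63 tilt [-0.0068  0.0007] F [ 0.2449 -0.4387 -1.7525] g 0.085
shares [-0.0025  0.0041  0.0033] twist 0.0007 | first step [-0.0025  0.0041  0.0033] rows>= 1.0 twrows 1.0 q [-0.1946  0.5571  1.5297 -0.0008  1.0616 -1.6015]
```

Call:
{"op": "arm_command", "data": {
  "plan": [
    [[0, 0, 0.01], 0, -1],
    [[0, 0, 0.015], 0, -1],
    [[0, 0, 0.015], 0, -1]
  ]
}}

```text
t: 16.65
eef_pos: [0.5763, -0.0359, 0.0704]
orientation: [[-0.987, 0.163, -0.006], [0.163, 0.987, 0.001], [0.006, -0.001, -1.0]]
force: [-3.4, 0.9, 7.6]
grip_width: 0.087
```

Call:
{"op": "arm_command", "data": {
  "plan": [
    [[0, 0, 0.01], 0, -1],
    [[0, 0, 0.015], 0, -1],
    [[0, 0, 0.015], 0, -1]
  ]
}}

```text
t: 16.95
eef_pos: [0.5761, -0.0358, 0.0702]
orientation: [[-0.987, 0.163, -0.006], [0.163, 0.987, 0.0], [0.006, -0.001, -1.0]]
force: [-5.6, 1.1, 8.9]
grip_width: 0.089
```

Call:
{"op": "arm_command", "data": {
  "plan": [
    [[0, 0, -0.005], 0, -0.8],
    [[0, 0, -0.005], 0, -0.6],
    [[0, 0, -0.005], 0, -0.4],
    [[0, 0, -0.005], 0, -0.3],
    [[0, 0, -0.005], 0, -0.3],
    [[0, 0, -0.005], 0, -0.3]
  ]
}}

```text
t: 17.55
eef_pos: [0.5761, -0.0359, 0.0706]
orientation: [[-0.987, 0.163, -0.006], [0.163, 0.987, 0.0], [0.006, -0.001, -1.0]]
force: [0.2, 0.1, -0.1]
grip_width: 0.352
```

```bash
python3 w.py w16; python3 g.py 0.5767 -0.0356 0.0705 170.5
```

```text
t 17.6 p [ 0.576  -0.0359  0.0706] yaw 170.64 tilt [-0.0063  0.0004] F [ 0.4857 -0.6232 -0.0173] g 0.348
shares [-0.0063  0.0036  0.0007] twist 0.0008 | first step [-0.0063  0.0036  0.0007] rows>= 1.0 twrows 1.0 q [-0.1944  0.5565  1.5316 -0.0009  1.0597 -1.6015]
```

View pics/w16.png

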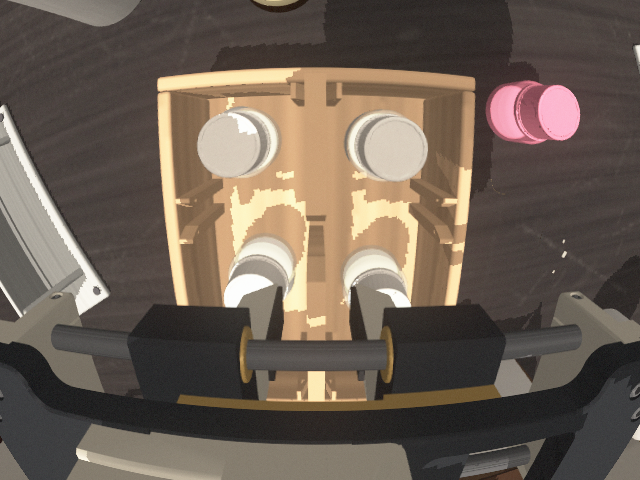

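The panel is released in its slots and the vials are upright. Next I'll rise and check.

Call:
{"op": "arm_command", "data": {
  "plan": [
    [[0, 0, -0.1], 0, -0.3],
    [[0, 0, -0.3], 0, -0.3],
    [[0, 0, -0.6], 0, 0],
    [[0, 0, -1], 0, 0.5],
    [[0, 0, -1], 0, 1],
    [[0, 0, -1], 0, 1]
  ]
}}

```text
t: 18.2
eef_pos: [0.5772, -0.036, 0.1721]
orientation: [[-0.987, 0.163, -0.003], [0.163, 0.987, -0.0], [0.003, -0.001, -1.0]]
force: [-1.2, 0.6, -0.6]
grip_width: 0.649
```

```bash
python3 w.py w17; python3 g.py 0.5 0.35 0.25 11.5
python3 - <<'E'
from h import *
a=cams.capture('scene')[:,:,::-1]
cv2.imwrite('pics/s17.png',a)
cv2.imwrite('pics/e15.png',cv2.resize(a[190:310,280:400],None,fx=5,fy=5,interpolation=cv2.INTER_CUBIC))
E
```

```text
t 18.25 p [ 0.5764 -0.0359  0.1708] yaw 170.65 tilt [-0.0061  0.0004] F [-0.1027  0.2203 -0.0008] g 0.692
shares [ 1.3861  3.6825 -0.7864] twist 0.8842 | first step [ 0.3764  1.     -0.2136] rows>= 3.0 twrows 19.0 q [-0.1943  0.458   1.4002 -0.0009  1.2894 -1.6016]
```

View pics/w17.png

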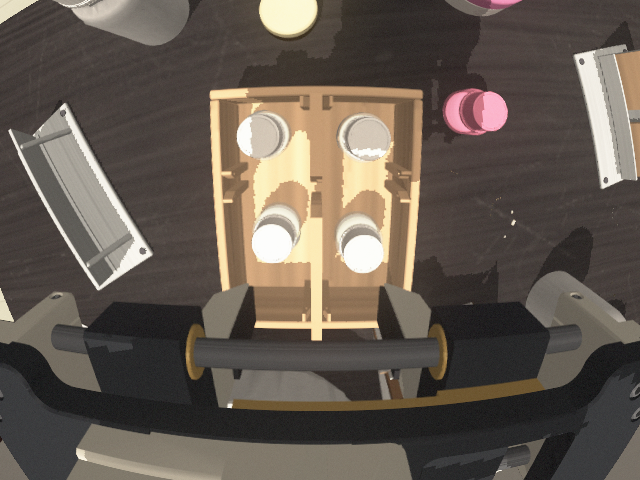

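View pics/e15.png

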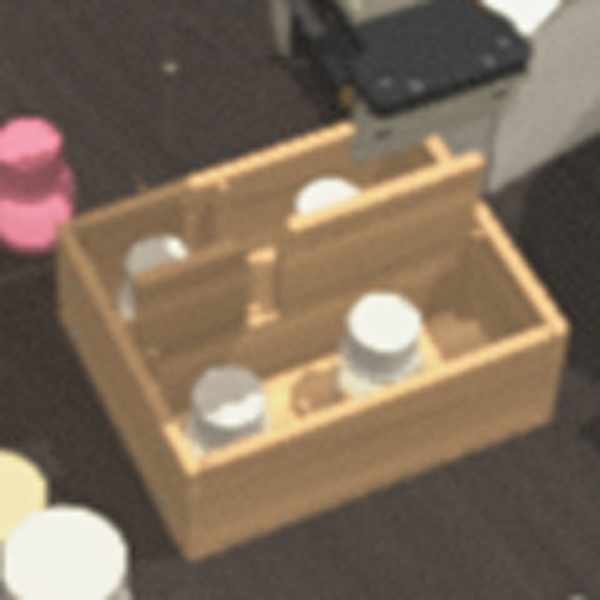

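Call:
{"op": "arm_command", "data": {
  "plan": [
    [[0, 0.1, -0.3], 0, 1],
    [[0.2, 0.6, -0.3], -0.02, 1],
    [[0.4, 1, -0.3], -0.05, 1],
    [[0.4, 1, -0.3], -0.08, 1],
    [[0.4, 1, -0.3], -0.08, 1]
  ]
}}

```text
t: 18.8
eef_pos: [0.5521, 0.0706, 0.1991]
orientation: [[-0.996, -0.091, -0.01], [-0.091, 0.996, 0.001], [0.01, 0.001, -1.0]]
force: [0.4, -0.2, -0.8]
grip_width: 0.996
```

Call:
{"op": "arm_command", "data": {
  "plan": [
    [[0.2, 0.5, 0], -0.04, 1],
    [[0.4, 1, 0], -0.04, 1],
    [[0.4, 1, 0], -0.04, 1],
    [[0.4, 1, 0], -0.04, 1]
  ]
}}

```text
t: 19.2
eef_pos: [0.5027, 0.167, 0.1992]
orientation: [[-0.977, -0.215, -0.011], [-0.215, 0.977, 0.0], [0.011, 0.002, -1.0]]
force: [-0.2, -0.7, 0.2]
grip_width: 0.998
```

```bash
python3 w.py w18; python3 g.py 0.4752 0.367 0.20 191.5
```

```text
t 19.25 p [0.5034 0.1659 0.1992] yaw -167.63 tilt [-0.0105 -0.0003] F [-0.2256  0.189   0.1404] g 0.997
shares [-0.1551  2.0248 -0.0053] twist 0.0048 | first step [-0.0766  1.     -0.0026] rows>= 3.0 twrows 1.0 q [ 0.1727  0.3513  1.4864  0.0015  1.3142 -1.6143]
```

View pics/w18.png

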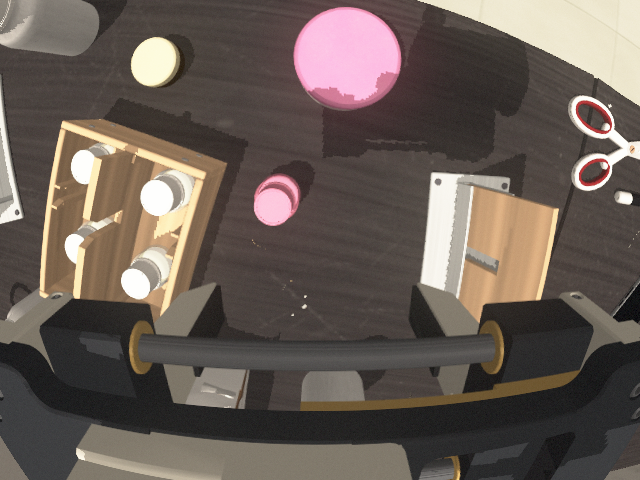

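Call:
{"op": "arm_command", "data": {
  "plan": [
    [[0, 0.5, 0], 0, 1],
    [[-0.1, 1, 0], 0, 1],
    [[-0.1, 1, 0], 0, 1],
    [[-0.1, 1, 0], 0, 1]
  ]
}}

```text
t: 19.65
eef_pos: [0.4926, 0.265, 0.1986]
orientation: [[-0.977, -0.213, -0.011], [-0.213, 0.977, -0.001], [0.011, 0.001, -1.0]]
force: [-0.3, 0.1, -1.1]
grip_width: 1.003
```

```bash
python3 w.py w19; python3 g.py 0.4752 0.367 0.20 191.5;python3 - <<'E'
from h import *
i=cv2.imread('pics/w19.png');cv2.imwrite('pics/e16.png',cv2.resize(i[150:340,320:520],None,fx=3,fy=3,interpolation=cv2.INTER_CUBIC))
E
```

```text
t 19.7 p [0.4926 0.2643 0.1987] yaw -167.73 tilt [-0.011  -0.0014] F [-0.5874 -0.5189  0.1439] g 0.997
shares [-0.0482  1.041  -0.0122] twist 0.0043 | first step [-0.0463  1.     -0.0117] rows>= 3.0 twrows 1.0 q [ 0.3537  0.4057  1.4049  0.0026  1.3418 -1.4318]
```

View pics/e16.png

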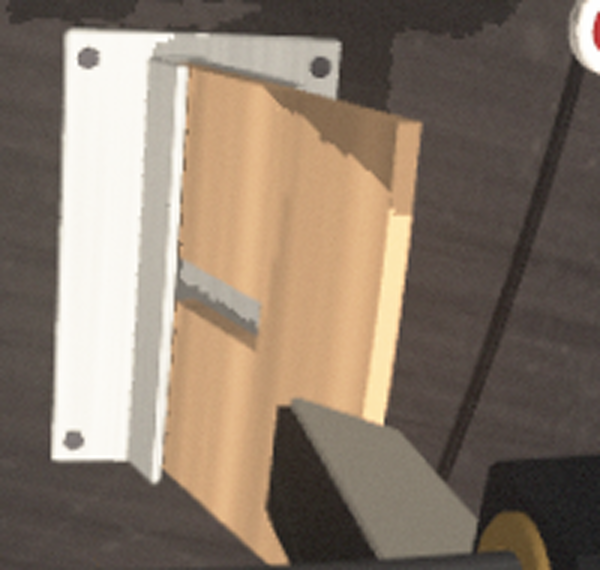

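Run:
```python
from h import *
P=np.array([[-73,-4,120],[-73,4,120],[-8,-4,66],[8,-4,66]])/1e3
b=('w19',P,un([[397,118],[421,122],[261,303],[257,348]],320,150,3))
p1=np.array([[73,4,120],[-73,4,120],[-73,-4,120],[73,-4,120]])/1e3
o1=('top',p1,un([[68,105],[133,525],[157,527],[80,103]],130,195,6))
o2=('scene',p1[[2,3]],un([[65,213],[352,42]],210,130,7))
for o in([b],[b,o1],[b,o1,o2]):
    v,e,r=fitw(standP,o,[.512,.337,.2]);print(v,np.degrees(v[2]),e,r.round(1).tolist())
    print('grip',crateP(v,[[-.03,.037,0]]))
```

```text
[0.5122 0.3339 0.2057] 11.783427732458733 0.575395450274141 [[0.2, 0.5], [0.0, -1.0], [-0.0, -0.4], [-0.2, 1.0]]
grip [[0.4753 0.364  0.    ]]
[0.5124 0.3347 0.2118] 12.132742535616007 0.8680075136089657 [[0.5, 0.7], [0.3, -0.9], [0.6, -0.2], [0.5, 1.3], [0.4, 0.7], [1.9, 0.5], [1.0, -0.5], [1.5, 0.1]]
grip [[0.4753 0.3646 0.    ]]
[0.5123 0.3347 0.2109] 12.083934199320659 0.8329308182524824 [[0.6, 0.6], [0.4, -1.0], [0.6, -0.3], [0.5, 1.2], [0.5, 0.7], [1.9, 0.5], [1.0, -0.5], [1.5, 0.2], [1.1, -0.3], [0.3, -0.7]]
grip [[0.4753 0.3646 0.    ]]
```

```bash
python3 g.py 0.4753 0.364 0.10 191.9
```

```text
t 19.7 p [0.4926 0.2643 0.1987] yaw -167.73 tilt [-0.011  -0.0014] F [-0.5874 -0.5189  0.1439] g 0.997
shares [-0.0539  1.0105  0.9878] twist 0.002 | first step [-0.0533  1.      0.9775] rows>= 3.0 twrows 1.0 q [ 0.3537  0.4057  1.4049  0.0026  1.3418 -1.4318]
```

Call:
{"op": "arm_command", "data": {
  "plan": [
    [[-0.02, 0.5, 0], 0, 1],
    [[-0.054, 1, 0], 0.002, 1],
    [[-0.054, 1, 0.3], 0.002, 1],
    [[-0.054, 1, 0.8], 0.002, 1],
    [[-0.054, 1, 0.98], 0.002, 1],
    [[-0.054, 1, 0.98], 0.002, 1]
  ]
}}

```text
t: 20.3
eef_pos: [0.4747, 0.3599, 0.0974]
orientation: [[-0.979, -0.203, -0.017], [-0.203, 0.979, -0.005], [0.018, -0.002, -1.0]]
force: [0.0, 0.1, -0.1]
grip_width: 0.999
```

```bash
python3 w.py w20; python3 g.py 0.4753 0.364 0.072 191.9
```

```text
t 20.35 p [0.4761 0.3609 0.0999] yaw -168.26 tilt [-0.0132 -0.003 ] F [-0.7651 -0.7275  1.4635] g 0.999
shares [-0.0023  0.0319  0.2787] twist -0.0009 | first step [-0.0023  0.0319  0.2787] rows>= 1.0 twrows 1.0 q [ 0.5181  0.5614  1.4304  0.0043  1.1628 -1.2594]
```

View pics/w20.png

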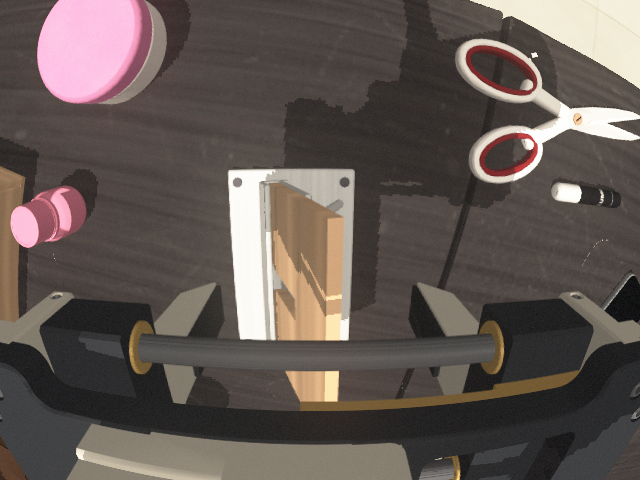

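Call:
{"op": "arm_command", "data": {
  "plan": [
    [[0, 0.03, 0.1], 0, 0.5],
    [[0, 0.03, 0.2], 0, 0],
    [[0, 0.03, 0.27], 0, 0],
    [[0, 0.03, 0.27], 0, -1],
    [[0, 0.03, 0.27], 0, -1],
    [[0, 0.03, 0.27], 0, -1],
    [[0, 0.03, 0.27], 0, -1],
    [[0, 0.03, 0.27], 0, -1],
    [[0, 0.03, 0.27], 0, -1],
    [[0, 0.03, 0.27], 0, -1]
  ]
}}

```text
t: 21.35
eef_pos: [0.4752, 0.3638, 0.073]
orientation: [[-0.979, -0.203, -0.013], [-0.203, 0.979, -0.003], [0.013, -0.0, -1.0]]
force: [-0.3, 1.0, 0.1]
grip_width: 0.176
```

Call:
{"op": "arm_command", "data": {
  "plan": [
    [[0, 0, 0], 0, -1],
    [[0, 0, 0], 0, -1]
  ]
}}

```text
t: 21.55
eef_pos: [0.4753, 0.3631, 0.0732]
orientation: [[-0.979, -0.204, -0.013], [-0.204, 0.979, -0.004], [0.013, -0.001, -1.0]]
force: [-0.8, -4.2, 2.7]
grip_width: 0.147
```

```bash
python3 w.py w21; python3 g.py 0.4753 0.364 0.072 191.9
```

```text
t 21.6 p [0.4753 0.3632 0.0731] yaw -168.26 tilt [-0.0129 -0.0039] F [-0.8527 -1.7279  2.665 ] g 0.148
shares [-0.0018  0.0078  0.0113] twist -0.0009 | first step [-0.0018  0.0078  0.0113] rows>= 1.0 twrows 1.0 q [ 0.5226  0.5914  1.4578  0.0034  1.1056 -1.2547]
```

View pics/w21.png

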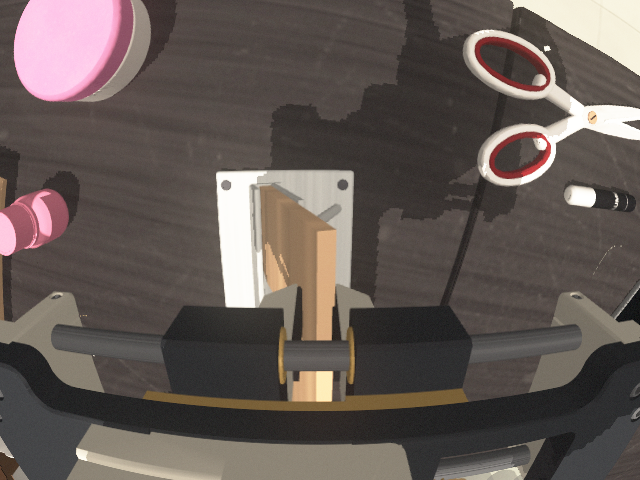

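Call:
{"op": "arm_command", "data": {
  "plan": [
    [[0, 0.02, -0.06], 0, -1],
    [[0, 0.04, -0.12], 0, -1],
    [[0, 0.06, -0.18], 0, -1],
    [[0, 0.08, -0.24], 0, -1],
    [[0, 0.08, -0.24], 0, -1]
  ]
}}

```text
t: 22.1
eef_pos: [0.4742, 0.3718, 0.0984]
orientation: [[-0.979, -0.204, -0.012], [-0.204, 0.979, -0.003], [0.012, -0.0, -1.0]]
force: [-0.5, -3.6, 1.8]
grip_width: 0.144
```

Call:
{"op": "arm_command", "data": {
  "plan": [
    [[0, -0.02, -0.1], 0, -1],
    [[0, -0.05, -0.2], 0, -1],
    [[0, -0.1, -0.3], 0, -1],
    [[0, -0.15, -0.4], 0, -1],
    [[0, -0.2, -0.5], 0, -1],
    [[0, -0.2, -0.6], 0, -1],
    [[0, -0.2, -0.8], 0, -1],
    [[0, -0.2, -0.8], 0, -1],
    [[0, -0.2, -0.8], 0, -1]
  ]
}}

```text
t: 23.0
eef_pos: [0.4793, 0.353, 0.1787]
orientation: [[-0.979, -0.204, -0.011], [-0.204, 0.979, -0.002], [0.011, 0.001, -1.0]]
force: [-0.3, 0.2, -1.4]
grip_width: 0.082
```

```bash
python3 w.py w22; python3 g.py 0.54 0.0 0.26 80.5
python3 - <<'E'
from h import *
a=cams.capture('scene')[:,:,::-1]
cv2.imwrite('pics/e17.png',cv2.resize(a[90:230,180:320],None,fx=4,fy=4,interpolation=cv2.INTER_CUBIC))
i=cv2.imread('pics/w22.png');cv2.imwrite('pics/e18.png',cv2.resize(i[190:290,260:380],None,fx=5,fy=5,interpolation=cv2.INTER_CUBIC))
E
```

```text
t 23.05 p [0.4789 0.3527 0.1779] yaw -168.23 tilt [-0.0122 -0.0027] F [-0.5901 -0.6647 -1.7012] g 0.085
shares [ 0.1315 -3.5773 -0.8194] twist 0.6182 | first step [ 0.0368 -1.     -0.2291] rows>= 3.0 twrows 13.0 q [ 0.5038  0.4879  1.3308  0.0037  1.3349 -1.2733]
```

View pics/w22.png

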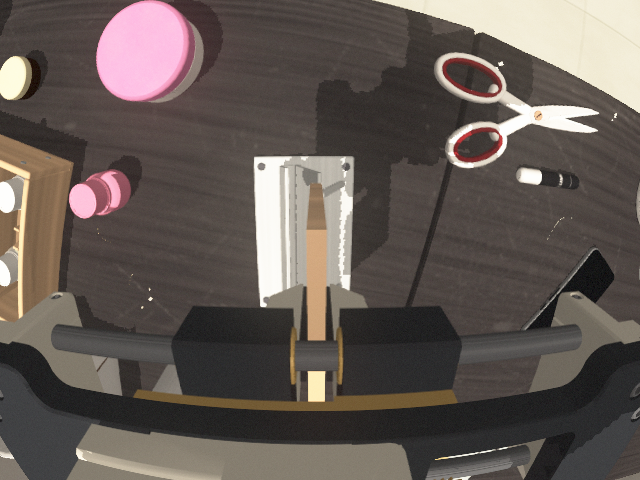

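View pics/e17.png

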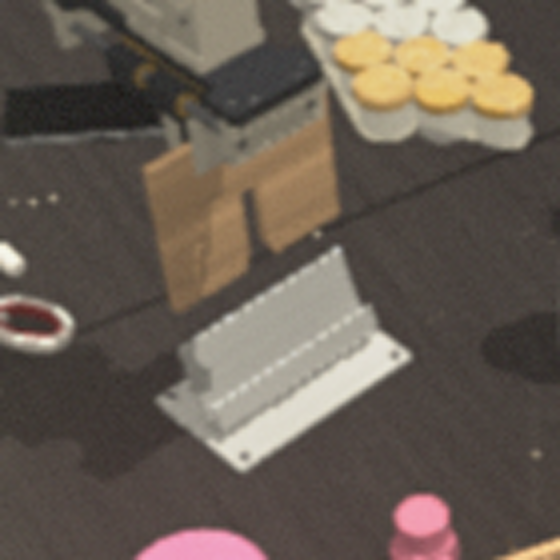

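View pics/e18.png

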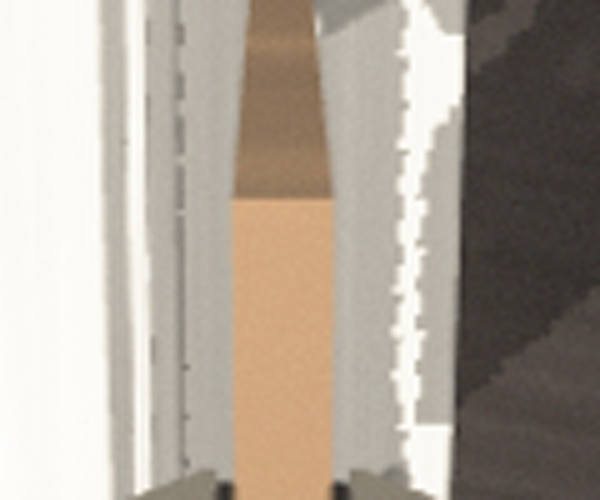

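```bash
cat >> h.py <<'E'
def heldS(pose,v,P):
    p,R=pose;P=np.array(P);c,s=np.cos(v[3]),np.sin(v[3])
    Ry=np.array([[c,0,s],[0,1,0],[-s,0,c]]);Q=P@Ry.T
    T=np.c_[v[0]-Q[:,0],v[1]+Q[:,1],v[2]-Q[:,2]]
    return T@R.T+p
E
python3 - <<'E'
from h import *
pose=tuple(map(np.array,json.load(open('pics/w22.json'))))
Pw=np.array([[-73,-4,120],[-73,4,120],[-73,-4,0],[-73,4,0]])/1e3
w=np.r_[un([[232,199],[333,199]],260,190,5),[[308.5,184],[322.5,184]]]
Ps=np.array([[-73,-4,0],[-14,-4,0],[14,-4,0],[73,-4,0]])/1e3
s=un([[180,310],[247,268],[268,252],[340,207]],180,90,4)
def f(v,uw=1,us=1):
    return np.concatenate([uw*(projw(*pose,heldS(pose,v,Pw))-w).ravel(),us*(proj('scene',heldS(pose,v,Ps))-s).ravel()])
for a in((1,1),(1,.01),(1,.3)):
    r=least_squares(f,[-.03,0,.064,0],args=a);print(a,r.x,f(r.x).reshape(-1,2).round(1).tolist())
for pt in(0,-.012,.012):
    r=least_squares(lambda v:f(np.r_[v,pt]),[-.03,0,.06]);print('pitch',pt,r.x,f(np.r_[r.x,pt]).reshape(-1,2).round(1).tolist())
    r=least_squares(lambda v:f(np.r_[v,pt],1,.01),[-.03,0,.06]);print('  wrist only',r.x)
E
```

```text
(1, 1) [-0.0317 -0.0001  0.0637 -0.0141] [[-0.4, 0.0], [0.2, 0.0], [1.8, -0.6], [-0.8, -0.6], [0.7, -0.4], [0.6, -0.3], [3.0, -1.2], [0.6, 0.2]]
(1, 0.01) [-0.0319 -0.0001  0.0623 -0.0188] [[-0.6, 0.0], [0.1, -0.0], [1.7, -0.0], [-0.8, -0.0], [0.8, -0.7], [0.6, -0.7], [3.0, -1.6], [0.7, -0.3]]
(1, 0.3) [-0.032  -0.0001  0.0633 -0.0174] [[-0.5, 0.0], [0.1, 0.0], [1.7, -0.1], [-0.8, -0.1], [0.8, -0.5], [0.7, -0.5], [3.1, -1.3], [0.7, 0.0]]
pitch 0 [-0.0308 -0.0001  0.066 ] [[-0.2, 1.0], [0.1, 1.0], [1.8, -2.2], [-0.8, -2.2], [0.5, 0.1], [0.4, 0.4], [2.8, -0.3], [0.5, 1.3]]
  wrist only [-0.034  -0.0001  0.078 ]
pitch -0.012 [-0.0316 -0.0001  0.064 ] [[-0.4, 0.2], [0.2, 0.2], [1.8, -0.8], [-0.8, -0.8], [0.7, -0.3], [0.5, -0.2], [2.9, -1.0], [0.6, 0.4]]
  wrist only [-0.0327 -0.0001  0.0679]
pitch 0.012 [-0.03  -0.     0.068] [[-0.1, 1.9], [0.1, 1.9], [1.9, -3.4], [-0.8, -3.5], [0.4, 0.5], [0.3, 1.0], [2.7, 0.4], [0.4, 2.2]]
  wrist only [-0.0354 -0.0001  0.0885]
```

Call:
{"op": "arm_command", "data": {
  "plan": [
    [[0, 0, -0.4], 0, -1],
    [[0, 0, -0.8], 0, -1],
    [[0, -0.3, -0.85], 0.04, -1],
    [[0, -0.7, -0.85], 0.08, -1],
    [[0, -1, -0.85], 0.12, -1],
    [[0, -1, -0.85], 0.16, -1],
    [[0, -1, -0.85], 0.2, -1],
    [[0, -1, -0.85], 0.2, -1]
  ]
}}

```text
t: 23.9
eef_pos: [0.5, 0.2546, 0.2616]
orientation: [[-0.911, 0.412, -0.015], [0.412, 0.911, -0.003], [0.012, -0.009, -1.0]]
force: [0.1, -0.1, -1.2]
grip_width: 0.082
```

```bash
python3 g.py 0.548 0.001 0.26 80.5
```

```text
t 23.9 p [0.5    0.2546 0.2616] yaw 155.68 tilt [-0.0146 -0.0035] F [ 0.0718 -0.0522 -1.1886] g 0.082
shares [-1.4822 -2.113   0.0175] twist 0.4177 | first step [-0.7015 -1.      0.0083] rows>= 3.0 twrows 9.0 q [ 0.3334  0.3776  1.2765  0.0015  1.5024 -0.813 ]
```

Call:
{"op": "arm_command", "data": {
  "plan": [
    [[-0.3, -0.4, 0], 0.04, -1],
    [[-0.6, -0.8, 0], 0.08, -1],
    [[-0.7, -1, 0], 0.12, -1],
    [[-0.7, -1, 0], 0.16, -1],
    [[-0.7, -1, 0], 0.2, -1],
    [[-0.7, -1, 0], 0.2, -1]
  ]
}}

```text
t: 24.5
eef_pos: [0.5224, 0.1346, 0.2611]
orientation: [[-0.497, 0.868, -0.016], [0.868, 0.497, -0.003], [0.005, -0.015, -1.0]]
force: [-0.1, 0.3, -1.4]
grip_width: 0.086
```

```bash
python3 g.py 0.548 0.001 0.26 80.5
```

```text
t 24.5 p [0.5224 0.1346 0.2611] yaw 119.79 tilt [-0.0156 -0.0034] F [-0.0716  0.2537 -1.447 ] g 0.086
shares [-1.2867 -0.4417  0.0113] twist 0.2183 | first step [-1.     -0.3433  0.0088] rows>= 3.0 twrows 5.0 q [ 0.1112  0.3363  1.3386 -0.0017  1.4825 -0.4085]
```

Call:
{"op": "arm_command", "data": {
  "plan": [
    [[-0.4, -0.15, 0], 0.04, -1],
    [[-0.8, -0.3, 0], 0.08, -1],
    [[-1, -0.4, 0], 0.12, -1],
    [[-1, -0.4, 0], 0.16, -1],
    [[-1, -0.4, 0], 0.2, -1],
    [[-1, -0.4, 0], 0.218, -1],
    [[-1, -0.4, 0], 0.218, -1]
  ]
}}

```text
t: 25.2
eef_pos: [0.5373, 0.0283, 0.2608]
orientation: [[0.159, 0.987, -0.016], [0.987, -0.159, -0.003], [-0.006, -0.015, -1.0]]
force: [0.2, 0.7, -2.1]
grip_width: 0.082
```

```bash
python3 g.py 0.548 0.001 0.26 80.5
```

```text
t 25.2 p [0.5373 0.0283 0.2608] yaw 80.85 tilt [-0.0162 -0.0034] F [ 0.2083  0.6768 -2.1135] g 0.082
shares [-0.2524  0.1489  0.0073] twist 0.0019 | first step [-0.2524  0.1489  0.0073] rows>= 1.0 twrows 1.0 q [-0.0867  0.3339  1.3428 -0.0048  1.4807  0.0735]
```

Call:
{"op": "arm_command", "data": {
  "plan": [
    [[-0.15, 0.1, 0], 0.002, -1],
    [[-0.25, 0.15, 0.2], 0.002, -1],
    [[-0.25, 0.15, 0.4], 0.002, -1],
    [[-0.25, 0.15, 0.5], 0.002, -1],
    [[-0.25, 0.15, 0.5], 0.002, -1],
    [[-0.25, 0.15, 0.5], 0.002, -1]
  ]
}}

```text
t: 25.8
eef_pos: [0.5478, 0.001, 0.2113]
orientation: [[0.164, 0.986, -0.016], [0.986, -0.164, -0.003], [-0.006, -0.015, -1.0]]
force: [0.3, 0.5, -0.9]
grip_width: 0.084
```

```bash
python3 w.py w23; python3 g.py 0.548 0.001 0.2 80.5
python3 - <<'E'
from h import *
a=cams.capture('scene')[:,:,::-1]
cv2.imwrite('pics/s23.png',a)
cv2.imwrite('pics/e19.png',cv2.resize(a[170:310,270:410],None,fx=4,fy=4,interpolation=cv2.INTER_CUBIC))
E
```

```text
t 25.85 p [0.548  0.0011 0.2117] yaw 80.56 tilt [-0.0146 -0.0036] F [ 0.1283  0.5188 -2.1761] g 0.081
shares [0.0001 0.0018 0.1166] twist 0.0003 | first step [0.0001 0.0018 0.1166] rows>= 1.0 twrows 1.0 q [-0.1344  0.3791  1.4099 -0.0056  1.3667  0.0316]
```

View pics/w23.png

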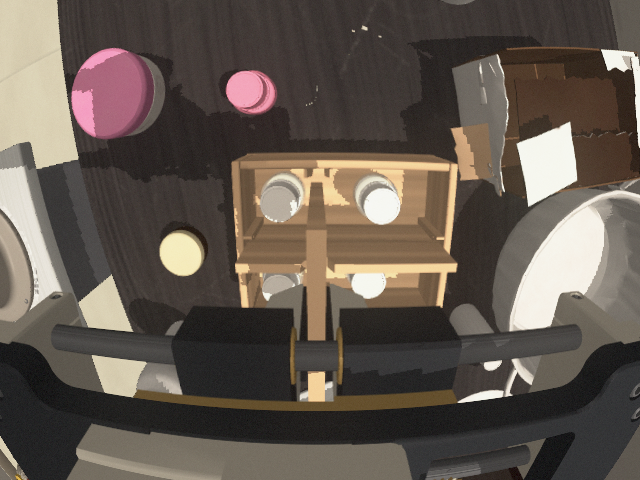

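View pics/e19.png

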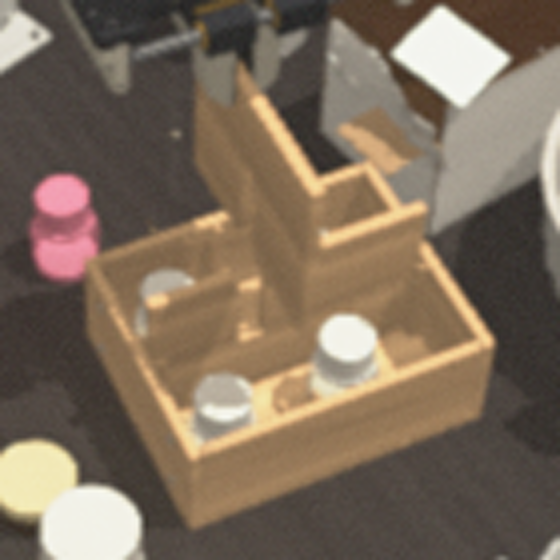

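```bash
cat > chk.py <<'E'
from h import *
import sys
n=sys.argv[1];pose=tuple(map(np.array,json.load(open(f'pics/{n}.json'))))
v=[-.0317,-.0001,.0638,-.014];cr=[.5674,-.0344,2.976]
P=np.array([[0,0,0],[0,0,.04],[73,0,0],[-73,0,0],[73,0,.12],[-73,0,.12]])
d=(heldS(pose,v,P)-[cr[0],cr[1],0])@rz(cr[2]);print('in crate (mm) low,mid40,ends low,ends top\n',(d*1e3).round(1))
i=cv2.imread(f'pics/{n}.png')
Q=np.array([[x,y,80] for y in(-75,-67) for x in(15,35)]+[[103,-83,80],[-103,-83,80]])/1e3
print(projw(*pose,crateP(cr,Q)).round(1).tolist())
cv2.imwrite(f'pics/z{n}.png',cv2.resize(i[135:285,225:465],None,fx=3.3,fy=3.3,interpolation=cv2.INTER_CUBIC))
E
python3 chk.py w23
```

```text
in crate (mm) low,mid40,ends low,ends top
 [[    26.2      0.4    147.7]
 [    25.6     -0.4    187.7]
 [   -65.4  72985.8   1604.3]
 [   117.8 -72985.   -1308.9]
 [   -67.2  72983.4   1724.2]
 [   116.  -72987.4  -1188.9]]
[[329.7, 168.6], [306.7, 168.5], [329.6, 177.6], [306.8, 177.6], [230.2, 160.7], [459.1, 163.7]]
```

View pics/zw23.png

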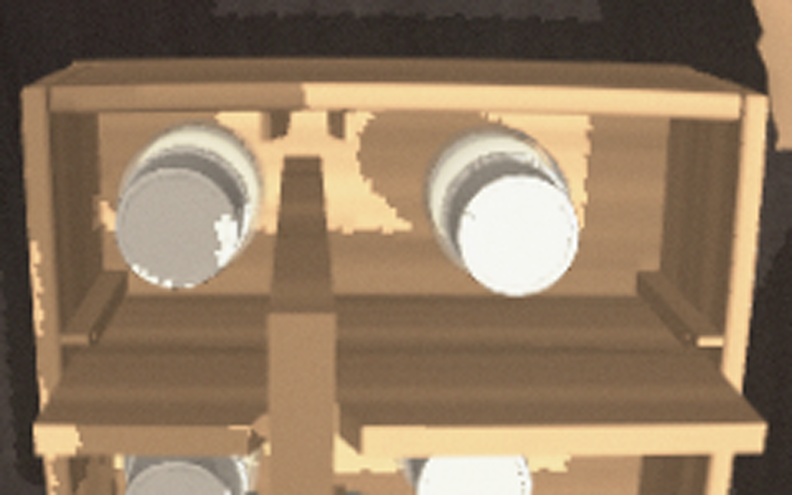

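```bash
python3 g.py 0.5488 0.001 0.158 80.53
```

```text
t 25.9 p [0.548  0.0011 0.2118] yaw 80.55 tilt [-0.0142 -0.0036] F [ 0.5509 -0.2347 -2.2466] g 0.082
shares [0.0034 0.0152 0.5381] twist 0.0001 | first step [0.0034 0.0152 0.5381] rows>= 2.0 twrows 1.0 q [-0.1343  0.3788  1.4099 -0.0056  1.3665  0.0318]
```

Call:
{"op": "arm_command", "data": {
  "plan": [
    [[0.003, 0.008, 0.1], 0, -1],
    [[0.003, 0.01, 0.2], 0, -1],
    [[0.003, 0.012, 0.3], 0, -1],
    [[0.003, 0.014, 0.4], 0, -1],
    [[0.003, 0.015, 0.5], 0, -1],
    [[0.003, 0.015, 0.53], 0, -1],
    [[0.003, 0.015, 0.53], 0, -1]
  ]
}}

```text
t: 26.6
eef_pos: [0.5485, 0.001, 0.1581]
orientation: [[0.164, 0.986, -0.015], [0.986, -0.164, -0.003], [-0.006, -0.015, -1.0]]
force: [-1.3, -0.3, -2.5]
grip_width: 0.082
```

```bash
sed -i 's/\[73,0/[.073,0/g;s/\[-73,0/[-.073,0/g' chk.py; python3 w.py w24; python3 g.py 0.5488 0.001 0.0698 80.53; python3 chk.py w24
python3 - <<'E'
from h import *
a=cams.capture('scene')[:,:,::-1]
cv2.imwrite('pics/e20.png',cv2.resize(a[170:310,270:410],None,fx=4,fy=4,interpolation=cv2.INTER_CUBIC))
E
```

```text
t 26.65 p [0.5488 0.0009 0.1587] yaw 80.55 tilt [-0.0144 -0.0036] F [-0.1026 -1.0005 -1.0243] g 0.083
shares [0.0061 0.0117 0.8889] twist 0.0001 | first step [0.0061 0.0117 0.8889] rows>= 2.0 twrows 1.0 q [-0.1344  0.4216  1.4942 -0.0058  1.2396  0.0325]
in crate (mm) low,mid40,ends low,ends top
 [[ 25.5   0.3  94.5]
 [ 24.9  -0.5 134.5]
 [ 25.5  73.3  96. ]
 [ 25.6 -72.7  93.1]
 [ 23.7  70.9 215.9]
 [ 23.8 -75.1 213. ]]
[[330.3, 177.9], [303.0, 177.8], [330.2, 188.6], [303.0, 188.5], [212.6, 168.7], [481.8, 172.2]]
```

View pics/zw24.png

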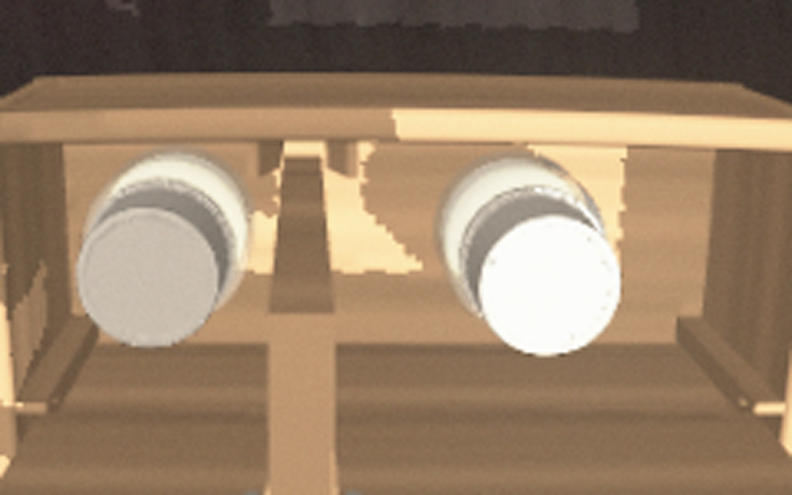

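View pics/e20.png

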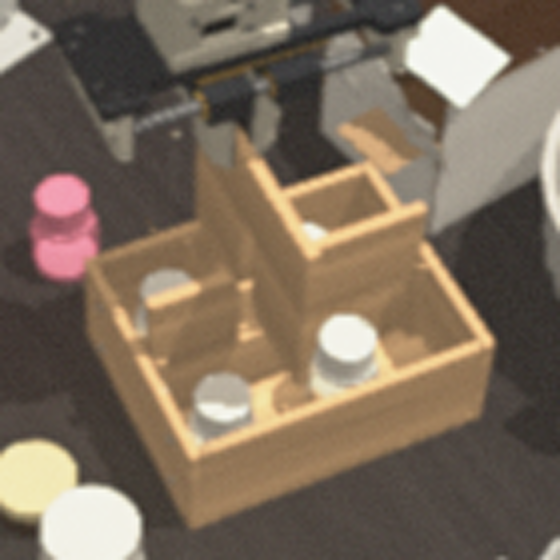

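Call:
{"op": "arm_command", "data": {
  "plan": [
    [[-0.002, 0.007, 0.05], 0, -1],
    [[-0.002, 0.008, 0.1], 0, -1],
    [[-0.002, 0.008, 0.15], 0, -1],
    [[-0.002, 0.009, 0.2], 0, -1],
    [[-0.002, 0.009, 0.25], 0, -1],
    [[-0.002, 0.009, 0.25], 0, -1]
  ]
}}

```text
t: 27.3
eef_pos: [0.549, 0.0005, 0.1331]
orientation: [[0.164, 0.986, -0.015], [0.986, -0.164, -0.003], [-0.006, -0.015, -1.0]]
force: [-0.5, 0.0, -1.4]
grip_width: 0.087
```

```bash
python3 w.py w25; python3 g.py 0.5494 0.0005 0.0698 80.53; python3 chk.py w25
```

```text
t 27.35 p [0.5493 0.0005 0.1336] yaw 80.55 tilt [-0.0146 -0.0036] F [ 0.0452 -0.3051 -0.7045] g 0.084
shares [0.0039 0.0097 0.638 ] twist 0.0001 | first step [0.0039 0.0097 0.638 ] rows>= 2.0 twrows 1.0 q [-0.135   0.4462  1.5287 -0.006   1.1807  0.0322]
in crate (mm) low,mid40,ends low,ends top
 [[ 24.9   0.7  69.5]
 [ 24.4  -0.1 109.5]
 [ 24.9  73.7  71. ]
 [ 25.  -72.3  68.1]
 [ 23.1  71.3 190.9]
 [ 23.2 -74.7 188. ]]
[[330.2, 183.1], [300.3, 183.0], [330.1, 194.8], [300.4, 194.7], [201.7, 173.1], [494.9, 176.8]]
```

View pics/zw25.png

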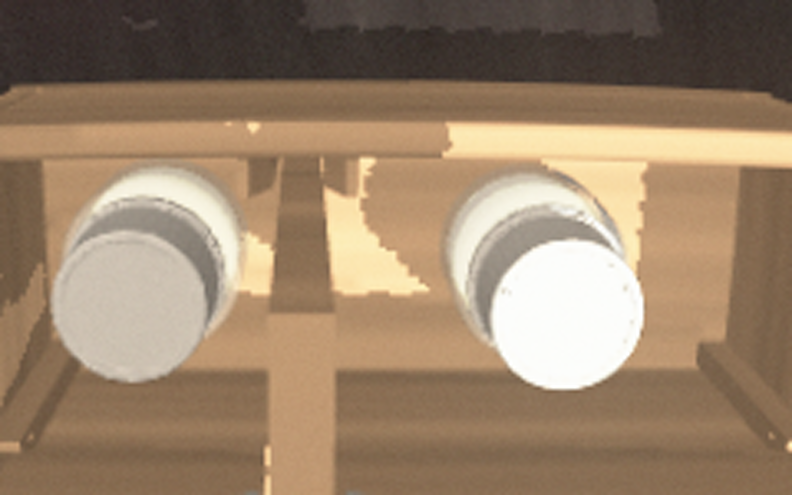

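Call:
{"op": "arm_command", "data": {
  "plan": [
    [[0, 0.001, 0.05], 0, -1],
    [[0, 0.002, 0.1], 0, -1],
    [[0.001, 0.003, 0.15], 0, -1],
    [[0.001, 0.004, 0.2], 0, -1],
    [[0.001, 0.004, 0.25], 0, -1],
    [[0.001, 0.005, 0.3], 0, -1],
    [[0.001, 0.005, 0.3], 0, -1]
  ]
}}

```text
t: 28.05
eef_pos: [0.5489, 0.0005, 0.1027]
orientation: [[0.164, 0.986, -0.016], [0.986, -0.164, -0.003], [-0.006, -0.015, -1.0]]
force: [0.3, 0.2, 0.5]
grip_width: 0.086
```

```bash
python3 g.py 0.5494 0.0005 0.0698 80.53
```

```text
t 28.05 p [0.5489 0.0005 0.1027] yaw 80.55 tilt [-0.016  -0.0034] F [0.2678 0.2375 0.4856] g 0.086
shares [0.0032 0.0101 0.3293] twist 0.0001 | first step [0.0032 0.0101 0.3293] rows>= 1.0 twrows 1.0 q [-0.1352  0.479   1.5684 -0.0062  1.1097  0.0325]
```

Call:
{"op": "arm_command", "data": {
  "plan": [
    [[0.001, 0.003, 0.05], 0, -1],
    [[0.001, 0.005, 0.1], 0, -1],
    [[0.002, 0.006, 0.15], 0, -1],
    [[0.002, 0.007, 0.2], 0, -1],
    [[0.002, 0.008, 0.25], 0, -1],
    [[0.003, 0.009, 0.29], 0, -1],
    [[0.003, 0.009, 0.29], 0, -1]
  ]
}}

```text
t: 28.75
eef_pos: [0.549, 0.0006, 0.073]
orientation: [[0.164, 0.986, -0.017], [0.986, -0.164, -0.003], [-0.006, -0.016, -1.0]]
force: [0.2, 0.4, -1.5]
grip_width: 0.082
```

```bash
python3 g.py 0.5494 0.0005 0.0698 80.53
```

```text
t 28.75 p [0.549  0.0006 0.073 ] yaw 80.55 tilt [-0.0171 -0.0033] F [ 0.2343  0.3774 -1.4721] g 0.082
shares [0.0003 0.0044 0.032 ] twist 0.0001 | first step [0.0003 0.0044 0.032 ] rows>= 1.0 twrows 1.0 q [-0.135   0.5149  1.6008 -0.0064  1.0424  0.0333]
```

Call:
{"op": "arm_command", "data": {
  "plan": [
    [[0, 0.001, 0.01], 0, -1],
    [[0, 0.002, 0.02], 0, -1],
    [[0, 0.002, 0.025], 0, -1],
    [[0, 0.002, 0.025], 0, -1]
  ]
}}

```text
t: 29.15
eef_pos: [0.5492, 0.0005, 0.0711]
orientation: [[0.164, 0.986, -0.017], [0.986, -0.164, -0.003], [-0.006, -0.016, -1.0]]
force: [-2.6, -0.2, 4.2]
grip_width: 0.085
```

Call:
{"op": "arm_command", "data": {
  "plan": [
    [[0, 0.001, 0.008], 0, -1],
    [[0, 0.001, 0.012], 0, -1],
    [[0, 0.001, 0.012], 0, -1]
  ]
}}

```text
t: 29.45
eef_pos: [0.5493, 0.0004, 0.071]
orientation: [[0.164, 0.986, -0.016], [0.986, -0.164, -0.004], [-0.006, -0.015, -1.0]]
force: [-5.3, 0.6, 10.0]
grip_width: 0.086
```

Call:
{"op": "arm_command", "data": {
  "plan": [
    [[0, 0, 0.01], 0, -1],
    [[0, 0, 0.02], 0, -1],
    [[0, 0, 0.02], 0, -1],
    [[0, 0, 0.02], 0, -1]
  ]
}}

```text
t: 29.85
eef_pos: [0.5494, 0.0003, 0.0709]
orientation: [[0.164, 0.986, -0.015], [0.986, -0.164, -0.004], [-0.006, -0.014, -1.0]]
force: [-5.9, -0.7, 15.1]
grip_width: 0.087
```

```bash
python3 w.py w26; python3 g.py 0.5494 0.0005 0.0698 80.53
python3 - <<'E'
from h import *
a=cams.capture('scene')[:,:,::-1]
cv2.imwrite('pics/e21.png',cv2.resize(a[170:310,270:410],None,fx=4,fy=4,interpolation=cv2.INTER_CUBIC))
E
```

```text
t 29.9 p [0.5494 0.0003 0.071 ] yaw 80.56 tilt [-0.0148 -0.004 ] F [-7.5214 -0.4884 16.1215] g 0.085
shares [0.0022 0.0003 0.0115] twist 0.0002 | first step [0.0022 0.0003 0.0115] rows>= 1.0 twrows 1.0 q [-0.1351  0.5167  1.6044 -0.0069  1.0347  0.0333]
```

View pics/e21.png

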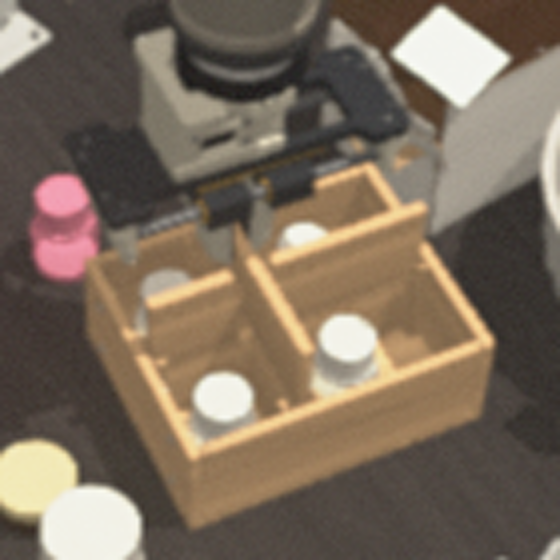

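View pics/w26.png

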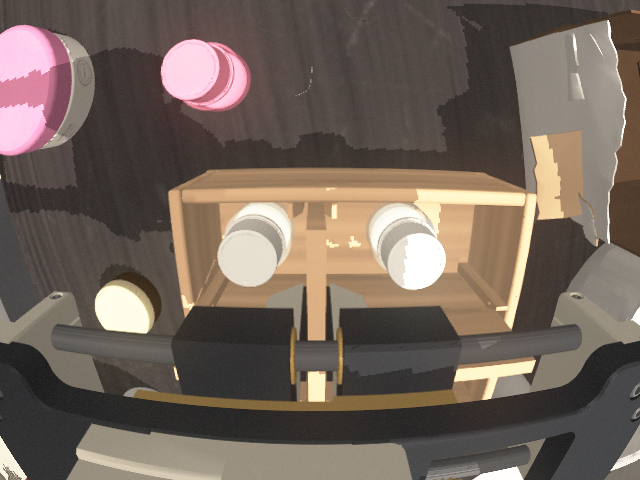

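Call:
{"op": "arm_command", "data": {
  "plan": [
    [[0, 0, -0.01], 0, -1],
    [[0, 0, -0.02], 0, -1],
    [[0, 0, -0.02], 0, -0.8],
    [[0, 0, -0.02], 0, -0.75],
    [[0, 0, -0.02], 0, -0.6],
    [[0, 0, -0.02], 0, -0.4],
    [[0, 0, -0.02], 0, -0.3],
    [[0, 0, -0.02], 0, -0.3],
    [[0, 0, -0.02], 0, -0.3]
  ]
}}

```text
t: 30.85
eef_pos: [0.5494, 0.0003, 0.073]
orientation: [[0.164, 0.986, -0.015], [0.986, -0.164, -0.004], [-0.006, -0.014, -1.0]]
force: [-0.1, -0.1, 0.2]
grip_width: 0.351
```

```bash
python3 w.py w27; python3 g.py 0.5494 0.0005 0.0698 80.53
```

```text
t 30.9 p [0.5494 0.0003 0.073 ] yaw 80.56 tilt [-0.0147 -0.004 ] F [-0.0639  0.0828 -0.0044] g 0.35
shares [ 0.0021 -0.0002  0.0315] twist 0.0002 | first step [ 0.0021 -0.0002  0.0315] rows>= 1.0 twrows 1.0 q [-0.1351  0.5143  1.6021 -0.0069  1.0393  0.0332]
```

View pics/w27.png

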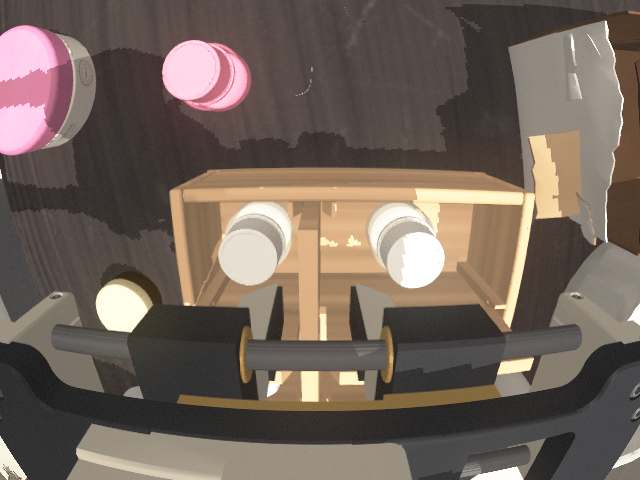

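Call:
{"op": "arm_command", "data": {
  "plan": [
    [[0, 0, -0.1], 0, -0.3],
    [[0, 0, -0.3], 0, -0.3],
    [[0, 0, -0.6], 0, -0.3],
    [[0, 0, -1], 0, -0.3],
    [[0, 0, -1], 0, -0.3],
    [[0, 0, -1], 0, -0.3]
  ]
}}

```text
t: 31.5
eef_pos: [0.5514, 0.0007, 0.1744]
orientation: [[0.164, 0.986, -0.012], [0.986, -0.164, -0.004], [-0.006, -0.011, -1.0]]
force: [-1.2, -1.1, -1.9]
grip_width: 0.349
```

Call:
{"op": "arm_command", "data": {
  "plan": [
    [[0.5, 0, -0.3], 0, 0],
    [[1, 0, -0.5], 0, 0],
    [[1, -0.4, -0.5], 0, 0],
    [[1, -0.4, -0.5], 0, 0]
  ]
}}

```text
t: 31.9
eef_pos: [0.5256, 0.1088, 0.2239]
orientation: [[0.16, 0.987, -0.015], [0.987, -0.16, -0.004], [-0.006, -0.015, -1.0]]
force: [-0.3, 0.3, -1.1]
grip_width: 0.499
```

Call:
{"op": "arm_command", "data": {
  "plan": [
    [[0.5, -0.4, 0], 0, 0],
    [[1, -0.8, 0], 0, 0],
    [[1, -0.8, 0], 0, 0],
    [[1, -0.8, 0], 0, 0]
  ]
}}

```text
t: 32.3
eef_pos: [0.4602, 0.2227, 0.2236]
orientation: [[0.156, 0.988, -0.018], [0.988, -0.156, -0.004], [-0.006, -0.017, -1.0]]
force: [0.8, -0.6, -0.0]
grip_width: 0.5
```

```bash
python3 g.py 0.4 0.2 0.25 80.53
python3 - <<'E'
from h import *
a=cams.capture('scene')[:,:,::-1];b=cams.capture('top')[:,:,::-1]
cv2.imwrite('pics/s28.png',a);cv2.imwrite('pics/t28.png',b)
cv2.imwrite('pics/e22.png',cv2.resize(a[190:310,280:400],None,fx=5,fy=5,interpolation=cv2.INTER_CUBIC))
cv2.imwrite('pics/e23.png',cv2.resize(b[160:280,290:400],None,fx=5,fy=5,interpolation=cv2.INTER_CUBIC))
E
```

```text
t 32.3 p [0.4602 0.2227 0.2236] yaw 81.02 tilt [-0.0179 -0.0037] F [ 0.8455 -0.5878 -0.0467] g 0.5
shares [-0.3201 -0.5639 -0.2527] twist 0.0027 | first step [-0.3201 -0.5639 -0.2527] rows>= 2.0 twrows 1.0 q [0.2995 0.3043 1.4869 0.0018 1.3686 0.4559]
```

View pics/e22.png

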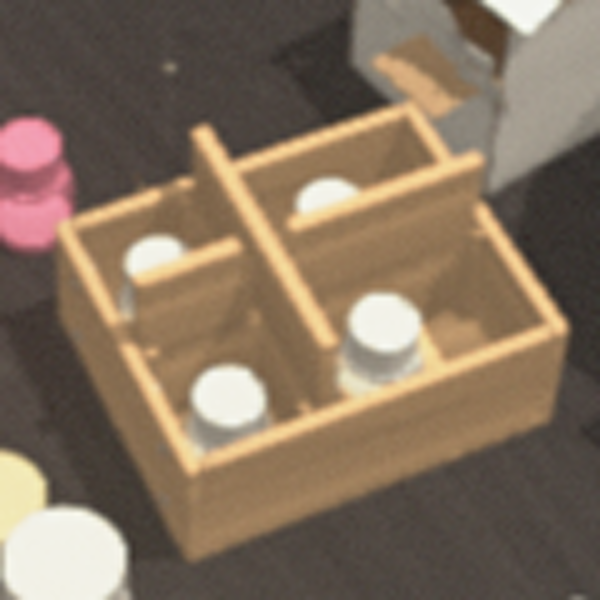

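View pics/e23.png

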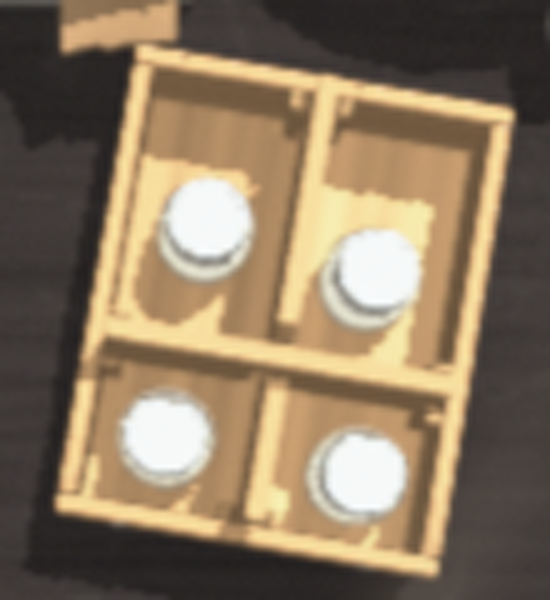

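View pics/t28.png

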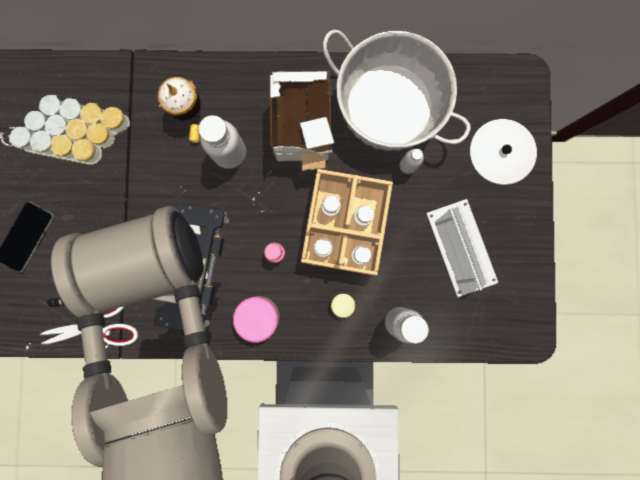

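Run:
```python
from h import *
cr=[.5674,-.0344,2.976]
for z in(126,130):
    Q=np.array([[25,73,z],[25,-73,z],[-93,0,z],[93,0,z]])/1e3
    print(z,((proj('scene',crateP(cr,Q))-[280,190]+.5)*5-.5).round(0).tolist())
# top cam differencing of bystanders
a=cv2.imread('pics/top0.png').astype(int);b=cv2.imread('pics/t28.png').astype(int)
for n,(x,y) in dict(front=(410,325),back=(222,140),pink=(256,320),amber=(343,306),flask=(412,160),pinkvial=(274,253)).items():
    print(n,np.abs(a-b)[y-18:y+18,x-18:x+18].mean().round(2))
```

```text
126 [[337.0, 343.0], [207.0, 126.0], [486.0, 155.0], [140.0, 277.0]]
130 [[337.0, 338.0], [207.0, 121.0], [487.0, 149.0], [140.0, 271.0]]
front 1.83
back 1.65
pink 1.3
amber 0.8
flask 1.53
pinkvial 0.88
```

```bash
python3 -c "
from plant import workorder
print(workorder.sign_off())"
```

```text
the job is handed in; nothing more can be done
None
```

The crate is partitioned and the job is handed in, at about 32 s on the robot's clock. I stood the long panel in the short-wall slots first, with its notch on the long-wall slot line. The short panel then went into the long-wall slots astride it. Each was lowered in small steps until floor contact, about 9 N and 16 N at the wrist, then released.

**Last checks:**
- **Seating:** in the scene camera, both upper edges match the predicted fully seated height of 126 mm to about 1 pixel.
- **Vials:** all four stand, one in each quarter.
- **Surroundings:** bottles, jars and flask look unmoved between the first and last top views. The gripper was clear of everything at hand-in.

**What went wrong or disagreed:**
- **First grasp:** my first close on the long panel shut above it. The fingertips sit about 40 mm above the reported TCP, which disagrees with the interface text, so I went deeper and the second close held.
- **Short panel release:** I backed off 2 mm just before the fingers opened, so the short panel may have been lifted and settled by a millimetre or two.

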